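Make up the embroidery kit and the beading kit

ROBOT

A 7-joint arm with a two-finger parallel gripper is mounted at the origin on the work surface. World frame = base frame: x ahead of the robot, y to its left, z up, the work surface at z = 0. Lengths are in m, angles in rad, forces in N, time in s.
With the tool pointing down it reaches from about 0.4 to 0.85 m from the base axis. Payload 10.4 kg.
Tool frame: the origin (TCP) lies on the centre line of the jaws, within the pads' length; the fingertips stand 8 mm ahead of it and the grasp point (between the pads) lies 11 mm behind it; z points along the fingers, y is the direction in which the jaws open and shut (so a half turn about z gives the same grasp; the last joint's range is limited). The gripper opens to 85 mm and grips with 20 to 120 N. Pads are 22 mm wide; open, the fingers measure 114 mm over their backs; the gripper's body (76 mm by 85 mm) begins 54 mm behind the grasp point. The pads swing forward as they close: fully open they stand 13 mm farther back than shut.
Start: joints at [1.215, 0.332, -0.065, 1.46, 0.022, 1.35, -0.088], TCP at [0.204, -0.591, 0.239] pointing down, gripper open.
Joint ranges: [-2.6, 2.6], [-0.5, 2.12], [-1.47, 1.34], [0.16, 2.42], [-1.27, 4.41], [0.06, 2.06], [-2.6, 2.6]. Speed limits (rad/s): [2.22, 2.22, 2.79, 2.79, 3.14, 3.14, 3.14].

INTERFACE

Orientations are given as a unit quaternion [x, y, z, w].
In Python, from workcell import manip gives the robot as it stands.
- The arm moves only by the tool arm_command, never from a script. Its argument "targets" is text: rows parted by semicolons, each of 6 numbers parted by spaces: the shift along the tool's x, y, z in mm, then the turn, a rotation vector about the tool's x, y, z in rad. A call has 1 to 5 rows; each row shifts and turns the commanded pose from where the row before left it, along the tool's axes as they then stand; what a row does not reach is not made up. A row lasts 1/8 s, in which the tool goes at most 62.5 mm and 10.7 degrees, less where a joint would pass 70% of its speed; a pose out of reach is approached as far as the arm can. A call is refused whole if a number of a shift passes 62.5 or a number of a turn 0.188, either way. A call with a gripper value outside its range is refused whole. "grip" is the finger opening in mm, from 0 to 85.4, set as the call begins (left out, the last holds). The fingers move at their own pace and stop on an object; "squeeze" is the grip in N (left out, the last holds). Time passes only in rows, so rows that do not move let the fingers close. It gives the time, the measured TCP pose, the force and the opening at its end, in the units of the state.
- manip.get_obs(): the state, without advancing time (a new reading comes with each control period).
- manip.camera(name): name is "side" or "top" or "wrist"; returns a dict with "frame" (400x640x3 uint8, red, green, blue), "vertical_fov" (degrees; the focal length in pixels is half the picture's height over the tangent of half this angle, whatever the lens; pixels are square), "cx", "cy" (the principal point, pixels), "rvec" (rotation vector, rad) and "tvec" (3), from world to camera coordinates, as OpenCV has them. Camera axes: x right, y down, z forward; pixel columns grow to the right and rows downward; lengths in m; the calibration is good to about 2 mm. A picture is of the moment at which its call begins. There is no depth.
- manip.hand_in(): hands the job in, once; it reports no verdict.
Trained networks look in a picture, given as the dict that the camera call returned (one of the last four; its "shot" number tells which), for a name from the list of things; names that differ only in an ending like _2 or _b are one class to them, and where a whole thing is asked for, a point or a joint stands for the part that bears it (a point fixed in the world has none). Each returns a list of dicts, best first, with "p" (0 to 1); they miss things now and then, are a little off and sometimes report something else, mostly with a low value. They report only what shows in the picture. A call takes as long as a camera call. They do not tell look-alikes from the thing itself.
- manip.search_frame(picture, name): "xyz" ([x, y, z] in m, in the coordinates of the camera as it stood for that picture, good to about 4 mm: the middle of the surface that is visible of it).
The state is a dict: "clock": time; "joint_pos": joint angles; "joint_velocities": joint speeds; "tau": joint torques, N m; "position": TCP position; "ee_rot": TCP orientation; "ft_force": force on the tool from outside, world axes, zero at the start; "torque": the same for the moment, N m; "grip_width": opening from 0.0 (shut) to 1.0 (fully open).
Only numpy, scipy, OpenCV 4.12 (cv2) and the standard library are available. Lean on these libraries where they do the work, as an engineer would, in place of code of your own. Each camera call takes 0.05 s, during which the arm holds its last target.

TASK

Make up the two kits for this evening: in the oblong steel tray put the tall bobbin standing upright, the needle case lying flat and the glass magnifier on its foot, each resting on the tray's floor (set the glass down, do not drop it). In the middle of the round steel dish put the bead box, lid up, and stand the short bobbin upright on the middle of its lid. Leave the button jar and the tape measure where they are.

Things in the scene. Friction and masses are not known exactly. Their poses are not given: they have to be found in the camera images.
- tray: Oblong steel kit tray, fixed to the desk, 216 x 126 mm outside and 16 mm high; walls and floor 3 mm thick, so 210 x 120 mm inside. Origin under its centre at desk height, inner floor 3 mm above it; x along its length, y across. Lies left or right of the stock, length roughly away from the robot.
- dish: Round steel kit dish, fixed to the desk, 156 mm across the rim, 140 mm at the foot, 16 mm high, wall and floor 3 mm thick. Origin under its centre at desk height, inner floor 3 mm above it. Stands across the stock from the tray.
- tall_bobbin: Tall wooden bobbin, 64 mm high; end flanges 38 mm across and 8 mm thick, waist 24 mm across. Origin at the centre of its underside. Stands upright on the desk at the start, axis z.
- short_bobbin: Short squat wooden bobbin, 30 mm high; end flanges 46 mm across and 6 mm thick, waist 28 mm across. Origin at the centre of its underside. Stands upright on the desk at the start, axis z.
- magnifier: Paperweight-style magnifier: a clear glass dome on a round aluminium foot 56 mm across and 14 mm high, 34 mm high in all. Origin at the centre of its underside, axis z. Heavy for its size and breakable.
- bead_box: Closed orange plastic bead box with a flat lid, 46 mm (x) by 64 mm (y), 28 mm high, with a small white press button on the -y end that stands 3 mm proud. Origin at the centre of its underside, lies lid up.
- needle_case: Slim aluminium needle case, a closed flat bar 20 mm wide (x), 74 mm long (y), 14 mm high. Origin at the centre of its underside, lies flat.
- button_jar: Amber glass button jar with an aluminium cap, 50 mm across, 58 mm high, loose among the stock; not part of either kit. Origin at the centre of its underside.
- tape_measure: Round grey tape measure lying flat, 52 mm across, 18 mm high, with a small steel tab 3 mm proud of its rim on its +x side, loose among the stock; not part of either kit. Origin at the centre of its underside.
Things that resemble listed ones, but are neither listed nor needed, are in the scene too. What is shaped like the magnifier but green, purple or yellow is not meant.

How it is judged:
By the outcome, as a careful person would: the job done as asked, in the order asked, and still so for the second after the job is handed in, with the robot touching nothing.
It also fails if it takes over 136 s, if anything falls off the work surface, if the arm or the gripper's body presses on something with over 40 N, if the wrist force passes 120 N, or if a joint passes its speed limit or range.

## Working session

There is one attempt and no reset: what is moved stays moved. The work goes in short steps, Python scripts to look and compute and a tool call to move; the robot and the scene stay as the last step left them, time stands still between calls to the robot, and variables do not carry over. Pictures are saved under pics/ and viewed, and the job is handed in when it is done.

Besides the shell and the picture viewer there is one more tool, called after "Request:" in YAML: its name, and indented under it one key for each argument. arm_command: Moves the arm, as the interface text tells. Its arguments: {"type":"object","properties":{"targets":{"type":"string"},"grip":{"type":"number"},"squeeze":{"type":"number"}},"required":["targets"]}

```bash
mkdir -p pics; ls; cat > h.py <<'E'
import numpy as np, cv2
from scipy.spatial.transform import Rotation as R
from workcell import manip
def shot(name, fn=None):
    p=manip.camera(name)
    if fn: cv2.imwrite(f'pics/{fn}.png', cv2.cvtColor(p['frame'],cv2.COLOR_RGB2BGR))
    return p
def K(p):
    h=p['frame'].shape[0]; f=h/2/np.tan(np.radians(p['vertical_fov'])/2)
    return np.array([[f,0,p['cx']],[0,f,p['cy']],[0,0,1.]])
def ext(p): return R.from_rotvec(np.ravel(p['rvec'])).as_matrix(), np.ravel(p['tvec'])
def c2w(p,x):
    r,t=ext(p); return r.T@(np.array(x)-t)
def ray(p,uv,z):
    r,t=ext(p); o=-r.T@t; d=r.T@np.linalg.inv(K(p))@np.array([uv[0],uv[1],1.])
    return o+d*(z-o[2])/d[2]
def proj(p,X):
    r,t=ext(p); c=K(p)@(r@np.array(X)+t); return c[:2]/c[2]
E
python3 - <<'E'
from h import *
o=manip.get_obs(); print(o)
for n in ['side','top','wrist']:
    p=shot(n,n+'0'); print(n,p['vertical_fov'],p['cx'],p['cy'],p['rvec'],p['tvec'],[k for k in p])
E
```

```text
pics
{'clock': 0.0, 'joint_pos': array([ 1.21539528,  0.33288879, -0.06469285,  1.46095503,  0.02160488,
        1.34995569, -0.08851662]), 'joint_velocities': array([-1.32371537e-03,  1.50657057e-03,  2.16188455e-04,  2.25296744e-06,
        7.09505174e-04,  8.11775924e-04, -2.64705591e-04]), 'tau': array([ 1.77238085e-04, -6.25438571e+01,  4.93806170e-02, -3.91619539e+01,
        1.62993389e-02,  9.50999645e-03,  1.92700691e-05]), 'position': array([ 0.20404297, -0.59034312,  0.23849883]), 'ee_rot': array([ 9.86187152e-01,  1.65633120e-01, -1.64341101e-04, -7.37495797e-04]), 'ft_force': array([-0.09012986, -0.70891054,  0.14588963]), 'torque': array([ 0.00023777, -0.01226112,  0.04586428]), 'grip_width': 0.9967138860238025}
side 46.10318355544345 316.5060836497818 196.1722423877894 [ 2.29719502 -0.10648425  0.01891319] [-0.57234183  0.05010434  0.98741572] ['frame', 'vertical_fov', 'cx', 'cy', 'rvec', 'tvec', 'shot']
top 56.26265262654055 310.36270664009186 197.9043403262981 [ 2.12995979 -2.1104286   0.21827304] [-0.02177753  0.56411072  0.84334415] ['frame', 'vertical_fov', 'cx', 'cy', 'rvec', 'tvec', 'shot']
wrist 61.238105925242394 319.73512940650323 196.14834174565672 [-2.33085069  1.66149189  0.27579529] [-0.62442809 -0.04174132  0.3817948 ] ['frame', 'vertical_fov', 'cx', 'cy', 'rvec', 'tvec', 'shot']
```

View pics/top0.png

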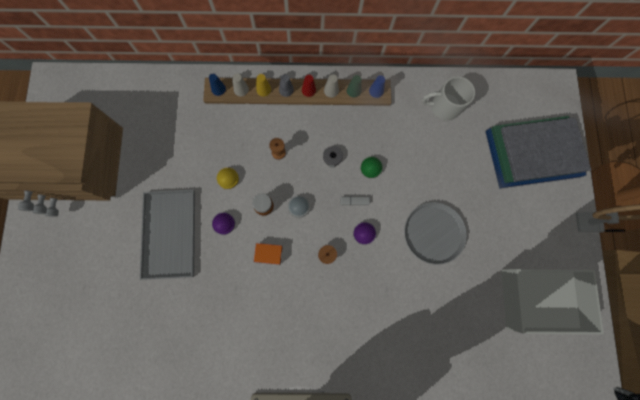

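View pics/side0.png

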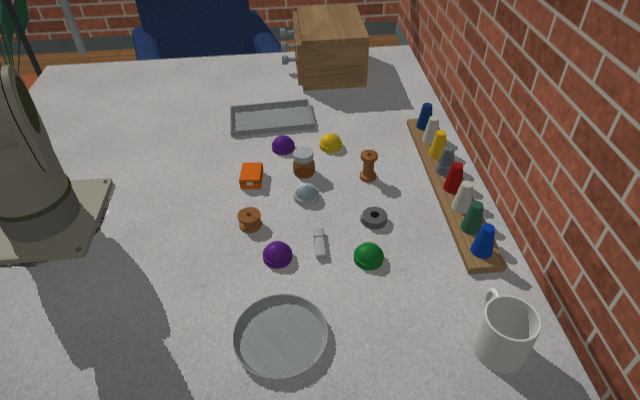

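View pics/wrist0.png

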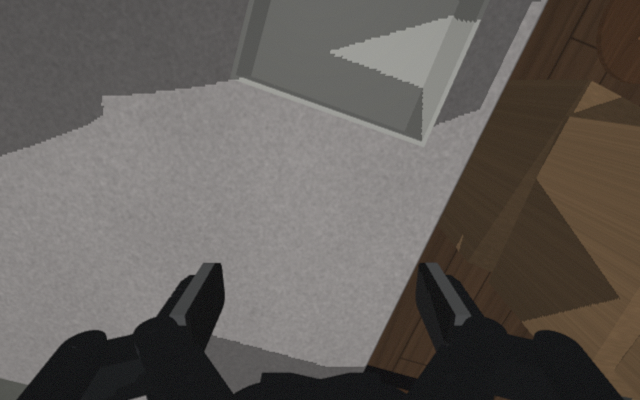

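The top view shows the tray at about (169,233) and the dish at (436,232). The magnifier is at (298,206), the jar (263,204), the bead box (268,254), the short bobbin (327,254), the needle case (356,200), the tall bobbin (278,149) and the tape (333,156). The coloured domes around them are decoys.

```bash
python3 - <<'E'
from h import *
for n in ['top','side']:
    p=shot(n); 
    for nm in ['tray','dish','tall_bobbin','short_bobbin','magnifier','bead_box','needle_case','button_jar','tape_measure']:
        r=manip.search_frame(p,nm)
        print(n,nm,[(round(d['p'],2),np.round(c2w(p,d['xyz']),3).tolist(),np.round(proj(p,c2w(p,d['xyz']))).tolist()) for d in r[:4]])
    im=cv2.cvtColor(p['frame'],cv2.COLOR_RGB2BGR)
    c=im[120:290,130:330] if n=='top' else im[90:280,220:420]
    cv2.imwrite(f'pics/{n}crop.png',cv2.resize(c,None,fx=3.9 if n=='top' else 3.1,fy=3.5 if n=='top' else 3.1,interpolation=cv2.INTER_CUBIC))
    if n=='top':
        c=im[120:290,300:480]; cv2.imwrite('pics/topcropR.png',cv2.resize(c,None,fx=3.5,fy=3.5,interpolation=cv2.INTER_CUBIC))
    np.save(f'{n}.npy',p,allow_pickle=True)
print(manip.get_obs()['clock'])
E
```

```text
top tray [(0.83, [0.478, 0.34, 0.005], [167.0, 235.0])]
top dish [(0.91, [0.489, -0.331, 0.002], [435.0, 233.0])]
top tall_bobbin [(0.67, [0.688, 0.066, 0.064], [277.0, 147.0])]
top short_bobbin [(0.77, [0.432, -0.058, 0.027], [327.0, 254.0])]
top magnifier [(0.95, [0.507, 0.192, 0.026], [225.0, 223.0]), (0.89, [0.484, -0.152, 0.026], [366.0, 233.0]), (0.84, [0.548, 0.016, 0.024], [297.0, 207.0]), (0.77, [0.653, -0.17, 0.022], [371.0, 167.0])]
top bead_box [(0.77, [0.43, 0.083, 0.029], [268.0, 255.0])]
top needle_case [(0.53, [0.572, -0.132, 0.013], [356.0, 199.0])]
top button_jar [(0.94, [0.549, 0.095, 0.058], [264.0, 203.0])]
top tape_measure [(0.79, [0.686, -0.068, 0.017], [331.0, 155.0])]
side tray [(0.81, [0.475, 0.338, 0.006], [269.0, 117.0])]
side dish [(0.95, [0.487, -0.324, 0.001], [280.0, 337.0])]
side tall_bobbin [(0.7, [0.693, 0.057, 0.041], [367.0, 166.0])]
side short_bobbin [(0.56, [0.429, -0.072, 0.029], [247.0, 219.0])]
side magnifier [(0.85, [0.654, -0.188, 0.022], [368.0, 257.0]), (0.82, [0.508, 0.186, 0.023], [282.0, 144.0]), (0.78, [0.554, -0.002, 0.019], [307.0, 195.0]), (0.74, [0.487, -0.166, 0.024], [277.0, 254.0])]
side bead_box [(0.78, [0.437, 0.066, 0.025], [252.0, 177.0])]
side needle_case [(0.8, [0.566, -0.138, 0.015], [318.0, 243.0])]
side button_jar [(0.75, [0.55, 0.084, 0.04], [302.0, 163.0])]
side tape_measure [(0.92, [0.686, -0.079, 0.019], [375.0, 216.0])]
1.15
```

View pics/topcrop.png

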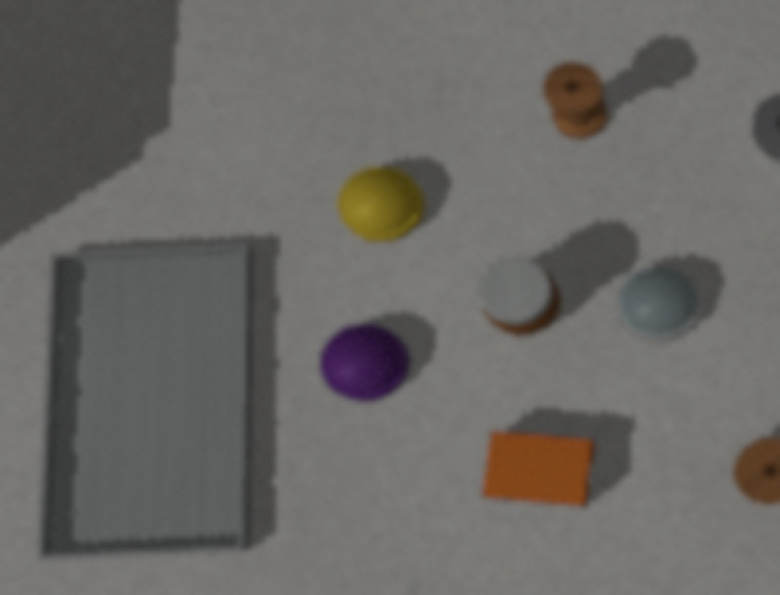

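View pics/topcropR.png

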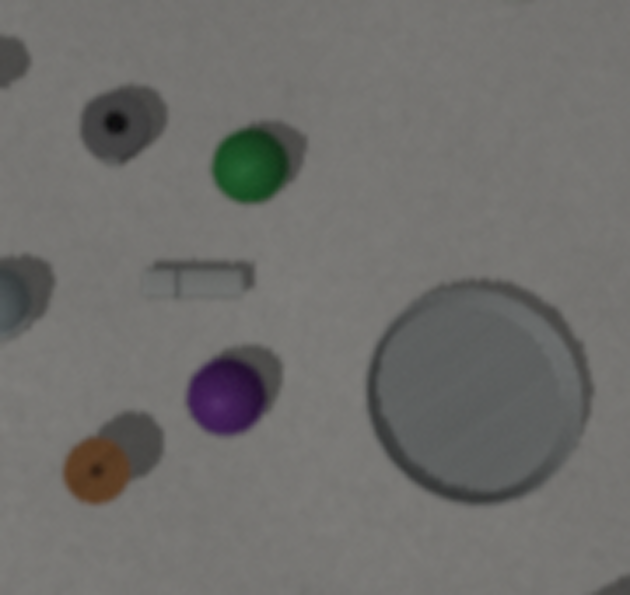

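View pics/sidecrop.png

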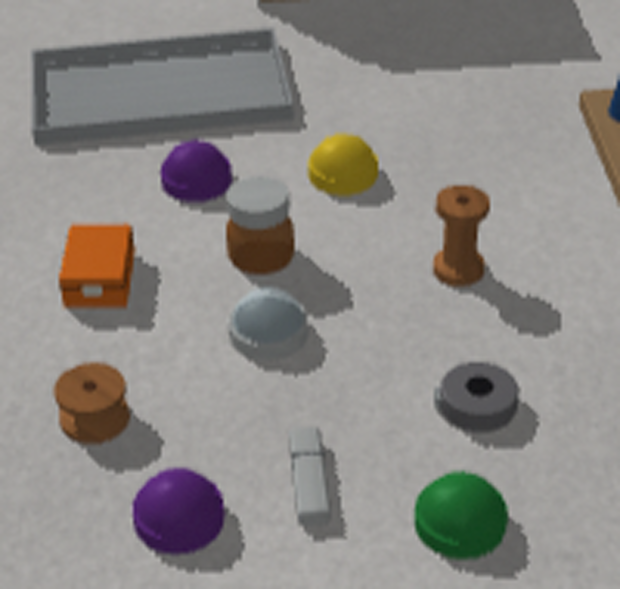

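```bash
cat > ov.py <<'E'
from h import *
def circ(x,y,r,z,n=48):
    a=np.linspace(0,2*np.pi,n); return np.c_[x+r*np.cos(a),y+r*np.sin(a),0*a+z]
def rect(x,y,a,lx,ly,z):
    c=np.array([[-1,-1],[1,-1],[1,1],[-1,1],[-1,-1]])*[lx/2,ly/2]
    m=np.array([[np.cos(a),-np.sin(a)],[np.sin(a),np.cos(a)]]); c=c@m.T+[x,y]
    return np.c_[c,0*c[:,0]+z]
def draw(p,curves,box,f,fn):
    im=cv2.cvtColor(p['frame'],cv2.COLOR_RGB2BGR); x0,y0,x1,y1=box
    c=cv2.resize(im[y0:y1,x0:x1],None,fx=f,fy=f,interpolation=cv2.INTER_CUBIC)
    c=np.clip(c.astype(float)*1.6,0,255).astype(np.uint8)
    for k in curves:
        q=np.array([proj(p,X) for X in k]); q=(q+0.5-[x0,y0])*f-0.5
        cv2.polylines(c,[np.round(q*8).astype(int)],False,(0,255,0),1,cv2.LINE_AA,3)
    cv2.imwrite(f'pics/{fn}.png',c)
def models(P):
    L=[]
    x,y,a=P['tray']; L+=[rect(x,y,a,.216,.126,z) for z in (0,.016)]+[rect(x,y,a,.21,.12,z) for z in (.016,)]
    x,y=P['dish']; L+=[circ(x,y,.078,.016),circ(x,y,.067,.003)]
    x,y=P['tall']; L+=[circ(x,y,.019,.064),circ(x,y,.019,0)]
    x,y=P['short']; L+=[circ(x,y,.023,.03),circ(x,y,.023,0)]
    x,y=P['mag']; L+=[circ(x,y,.028,.014),circ(x,y,.028,0)]
    x,y,a=P['box']; L+=[rect(x,y,a,.046,.064,z) for z in (0,.028)]
    x,y,a=P['case']; L+=[rect(x,y,a,.02,.074,z) for z in (0,.014)]
    return L
E
python3 - <<'E'
from h import *
t=np.load('top.npy',allow_pickle=True).item(); s=np.load('side.npy',allow_pickle=True).item()
f=lambda u,v,z:np.round(ray(t,(u,v),z),4)[:2]
g=lambda u,v,x0,fx,fy=3.5: (u/fx+x0-.5+.5/fx, v/fy+120-.5+.5/fy)
print('short',f(*g(97,470,300,3.5),.03)); print('tall',f(*g(571,86,130,3.9),.064))
print('box',[f(*g(u,v,130,3.9),.028) for u,v in [(490,433),(593,438),(587,505),(484,496)]])
print('case',[f(*g(u,v,300,3.5),.014) for u,v in [(145,268),(243,268),(243,298),(141,298)]])
print('mag',f(*g(657,303,130,3.9),.01))
print('tray',[f(*g(u,v,130,3.9),.016) for u,v in [(52,256),(250,243),(246,547),(42,553)]])
print('dish',f(*g((369+590)/2,(280+501)/2,300,3.5),.012))
def S(u,v,z): return np.round(ray(s,(u/3.1+220-.5+.5/3.1,v/3.1+90-.5+.5/3.1),z),4)[:2]
print('side short',S(89,386,.03),'tall',S(462,200,.064),'box',[S(u,v,.028) for u,v in [(68,226),(132,226),(131,287),(62,287)]])
E
```

```text
short [ 0.4326 -0.0588]
tall [0.6962 0.0688]
box [array([0.4564, 0.1156]), array([0.4536, 0.0517]), array([0.4079, 0.0543]), array([0.4135, 0.1177])]
case [array([ 0.5779, -0.0943]), array([ 0.5786, -0.165 ]), array([ 0.5566, -0.1646]), array([ 0.5559, -0.0913])]
mag [0.5519 0.0139]
tray [array([0.5813, 0.4038]), array([0.5921, 0.2773]), array([0.3779, 0.2648]), array([0.3729, 0.3899])]
dish [ 0.4918 -0.3317]
side short [ 0.4327 -0.0591] tall [0.6961 0.0678] box [array([0.4128, 0.116 ]), array([0.4599, 0.1107]), array([0.4594, 0.0406]), array([0.411 , 0.0459])]
```

```bash
cat > P.py <<'E'
P=dict(tray=(.481,.334,.062),dish=(.4918,-.3317),tall=(.6962,.0685),short=(.4326,-.059),mag=(.552,.013),box=(.433,.0848,-.06),case=(.5672,-.1285,0.0))
E
python3 - <<'E'
from ov import *; from P import P
t=np.load('top.npy',allow_pickle=True).item(); s=np.load('side.npy',allow_pickle=True).item()
draw(t,models(P),(135,120,335,290),4,'ovtl'); draw(t,models(P),(285,120,485,290),4,'ovtr'); draw(s,models(P),(220,90,420,280),3.1,'ovs')
E
```

```text
(no output)
```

View pics/ovtl.png

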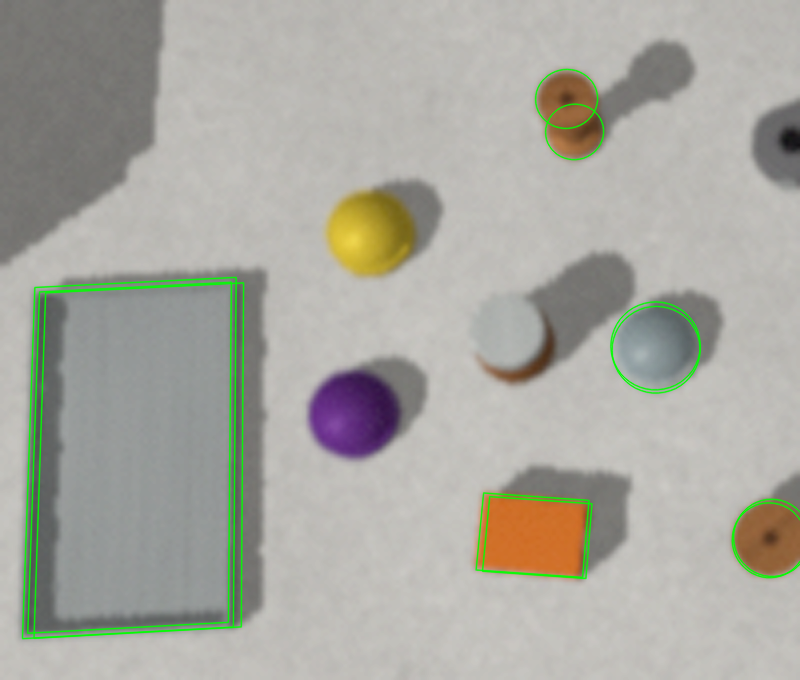

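View pics/ovtr.png

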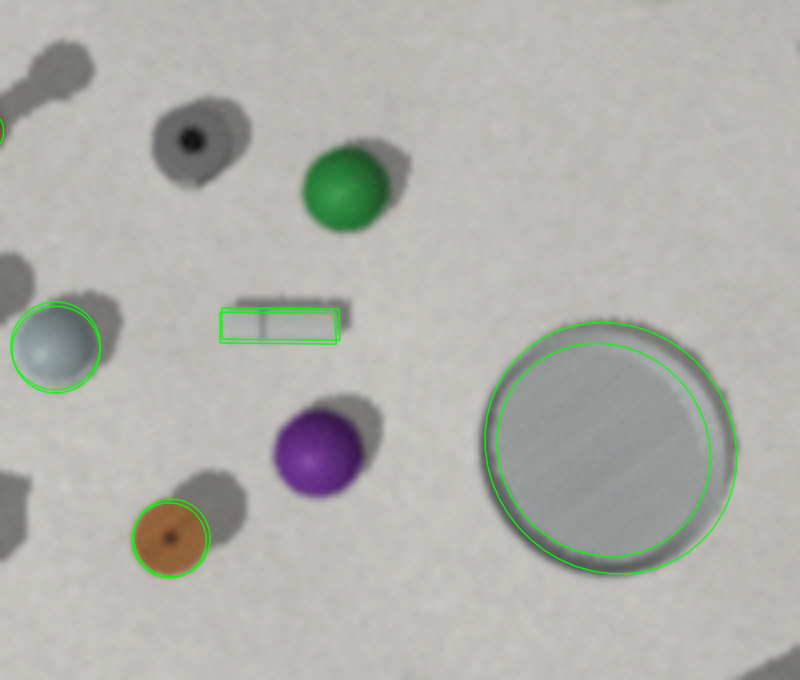

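View pics/ovs.png

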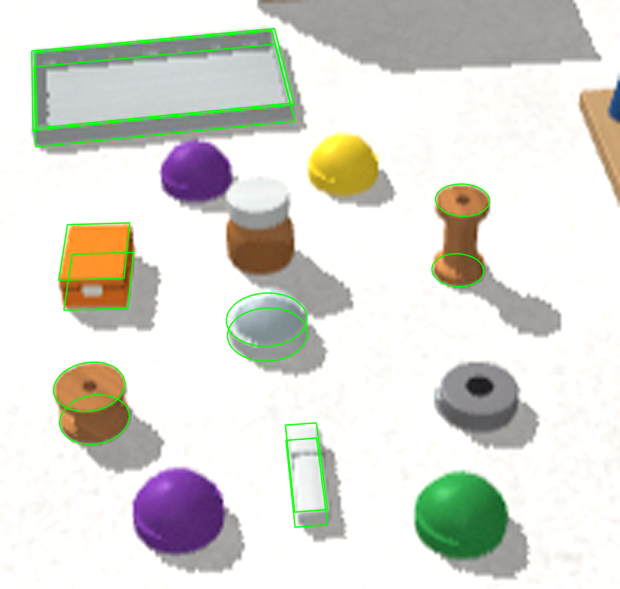

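```bash
cat > plan.py <<'E'
import sys
from h import *
# usage: plan.py x y z jawdeg   (world TCP goal)
x,y,z,j=map(float,sys.argv[1:5])
o=manip.get_obs(); p=o['position']; Rc=R.from_quat(o['ee_rot'])
best=None
for k in (0,180,-180):
    th=np.radians(j+90+k)  # tool x angle ; tool y = th-90
    Rt=R.from_matrix(np.array([[np.cos(th),np.sin(th),0],[np.sin(th),-np.cos(th),0],[0,0,-1]]))
    rv=(Rc.inv()*Rt).as_rotvec()
    q7=o['joint_pos'][6]+rv[2]
    print('opt rot',np.round(rv,3))
    if best is None or np.linalg.norm(rv)<np.linalg.norm(best): best=rv
d=np.array([x,y,z])-p
print('t',round(o['clock'],2),'pos',np.round(p,4),'jaw',round(np.degrees(np.arctan2(*Rc.as_matrix()[[1,0],1])),1),'q',np.round(o['joint_pos'],2),'F',np.round(o['ft_force'],1),'w',round(o['grip_width']*85.4,1))
print('world d mm',np.round(d*1000,1),'tool d mm',np.round(Rc.inv().apply(d)*1000,1),'rot',np.round(best,3))
E
python3 plan.py .6962 .0685 .2 6
```

```text
opt rot [ 0.     0.    -1.343]
opt rot [ 0.    -0.     1.799]
opt rot [ 0.    -0.     1.799]
t 1.15 pos [ 0.2042 -0.5907  0.2394] jaw -70.9 q [ 1.22  0.33 -0.06  1.46  0.02  1.35 -0.09] F [ 0.3 -0.8  0.2] w 85.4
world d mm [492.  659.2 -39.4] tool d mm [ 680.4 -462.3   39.3] rot [ 0.     0.    -1.343]
```

Request:
arm_command:
  targets: "58 2 2 0 0 -0.09; 58 2 2 0 0 -0.09; 58 2 2 0 0 -0.09; 58 2 2 0 0 -0.09; 58 2 2 0 0 -0.09"
  grip: 85
  squeeze: 40

```text
clock: 1.78
position: [0.4612, -0.4572, 0.2292]
ee_rot: [0.924, 0.383, 0.0, 0.0]
ft_force: [0.5, -0.1, 0.1]
grip_width: 0.994
```

Request:
arm_command:
  targets: "58 2 2 0 0 -0.09; 58 2 2 0 0 -0.09; 58 2 2 0 0 -0.09; 58 2 2 0 0 -0.09; 58 2 2 0 0 -0.09"

```text
clock: 2.4
position: [0.6331, -0.2263, 0.2192]
ee_rot: [0.815, 0.579, 0.0, 0.0]
ft_force: [0.5, -0.2, -0.6]
grip_width: 0.993
```

```bash
python3 plan.py .6962 .0685 .2 6
```

```text
opt rot [ 0.    0.   -0.44]
opt rot [ 0.    -0.     2.701]
opt rot [ 0.    -0.     2.701]
t 2.4 pos [ 0.6331 -0.2263  0.2192] jaw -19.2 q [ 0.57  0.48 -0.42  1.33  0.19  1.37 -0.18] F [ 0.5 -0.2 -0.6] w 84.8
world d mm [ 63.1 294.8 -19.2] tool d mm [299.1 -37.4  19.2] rot [ 0.    0.   -0.44]
```

Request:
arm_command:
  targets: "61 3 4 0 0 -0.088; 61 3 4 0 0 -0.088; 61 3 4 0 0 -0.088; 61 3 4 0 0 -0.088; 61 3 4 0 0 -0.088"

```text
clock: 3.02
position: [0.6959, 0.0702, 0.199]
ee_rot: [0.669, 0.743, 0.0, 0.0]
ft_force: [0.8, 0.2, -0.8]
grip_width: 0.994
```

```bash
python3 plan.py .6962 .0685 .11 6; python3 -c "
from h import *
shot('wrist','w1')"
```

```text
opt rot [ 0.  0. -0.]
opt rot [ 0.    -0.     3.141]
opt rot [ 0.    -0.     3.141]
t 3.02 pos [0.6959 0.0702 0.199 ] jaw 6.0 q [ 0.2   0.58 -0.56  1.26  0.3   1.38 -0.24] F [ 0.8  0.2 -0.8] w 84.9
world d mm [  0.3  -1.7 -89. ] tool d mm [-1.7  0.1 89. ] rot [ 0.  0. -0.]
```

View pics/w1.png

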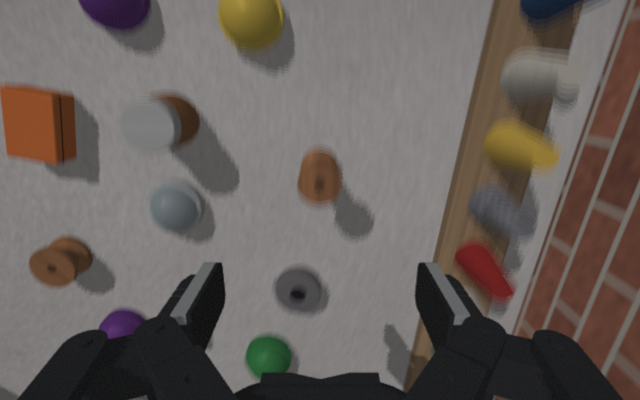

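The wrist view puts the bobbin's hole at about (320,184), centred between the jaws. I'll compare it with the estimate.

```bash
python3 - <<'E'
from ov import *; from P import P
p=shot('wrist'); print(ray(p,(320,184.5),.064))
draw(p,models(P),(0,0,640,400),1.2,'ovw1')
E
```

```text
[0.69372826 0.08409565 0.064     ]
```

View pics/ovw1.png

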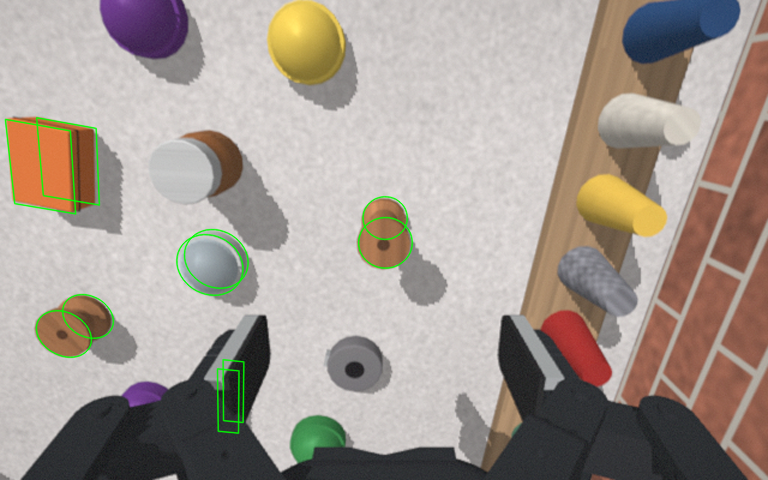

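Request:
arm_command:
  targets: "-2 0 50 0 0 0; 0 0 50 0 0 0; 0 0 45 0 0 0; 0 0 30 0 0 0; 0 0 0 0 0 0"

```text
clock: 3.75
position: [0.6942, 0.0659, 0.0217]
ee_rot: [0.67, 0.742, -0.002, -0.002]
ft_force: [-0.4, 0.3, -0.6]
grip_width: 0.994
```

Request:
arm_command:
  targets: "0 0 0 0 0 0; 0 0 0 0 0 0; 0 0 0 0 0 0; 0 0 0 0 0 0; 0 0 0 0 0 0"
  grip: 10

```text
clock: 4.38
position: [0.6966, 0.0665, 0.0255]
ee_rot: [0.67, 0.742, 0.001, 0.001]
ft_force: [-0.9, -0.3, 5.9]
grip_width: 0.386
```

```bash
python3 plan.py .6962 .0685 .024 6; python3 -c "
from h import *
shot('wrist','w2')"
```

```text
opt rot [ 0.002  0.    -0.003]
opt rot [ 0.000e+00 -3.000e-03  3.139e+00]
opt rot [ 0.000e+00 -3.000e-03  3.139e+00]
t 4.38 pos [0.6966 0.0665 0.0255] jaw 5.8 q [ 0.19  0.73 -0.52  1.42  0.38  1.09 -0.29] F [-0.9 -0.3  5.9] w 33.0
world d mm [-0.4  2.  -1.5] tool d mm [ 2.  -0.2  1.5] rot [ 0.002  0.    -0.003]
```

View pics/w2.png

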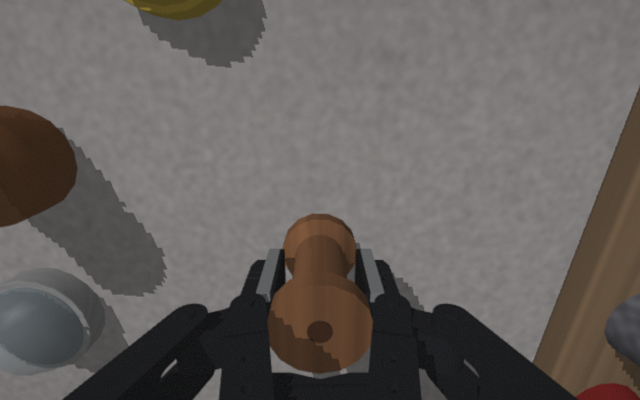

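Request:
arm_command:
  targets: "0 0 0 0 0 0; 0 0 0 0 0 0; 0 0 0 0 0 0"

```text
clock: 4.8
position: [0.6965, 0.0666, 0.0255]
ee_rot: [0.67, 0.742, 0.001, 0.001]
ft_force: [-1.6, -0.4, 6.2]
grip_width: 0.392
```

The fingers stopped at 33 mm because their bodies, behind the pads, are touching the 38 mm top flange. I'll open, move up and grip that flange with the pads instead.

Request:
arm_command:
  targets: "0 0 0 0 0 0; 0 0 0 0 0 0; 2 0 -12 0 0 0; 0 0 -12 0 0 0; 0 0 0 0 0 0"
  grip: 60

```text
clock: 5.42
position: [0.6967, 0.0688, 0.0503]
ee_rot: [0.67, 0.742, 0.001, 0.001]
ft_force: [-0.8, -0.5, 0.2]
grip_width: 0.705
```

Request:
arm_command:
  targets: "0 0 0 0 0 0; 0 0 0 0 0 0; 0 0 0 0 0 0; 0 0 0 0 0 0; 0 0 0 0 0 0"
  grip: 20

```text
clock: 6.05
position: [0.6956, 0.0685, 0.0483]
ee_rot: [0.67, 0.742, -0.0, -0.0]
ft_force: [-1.0, -0.8, 2.8]
grip_width: 0.427
```

```bash
python3 plan.py .6962 .0685 .024 6; python3 -c "
from h import *
shot('wrist','w3')"
```

```text
opt rot [-0.     0.    -0.003]
opt rot [0.    0.    3.139]
opt rot [0.    0.    3.139]
t 6.05 pos [0.6956 0.0685 0.0483] jaw 5.8 q [ 0.19  0.7  -0.53  1.41  0.37  1.13 -0.29] F [-1.  -0.8  2.8] w 36.5
world d mm [  0.6   0.  -24.3] tool d mm [-0.   0.6 24.3] rot [-0.     0.    -0.003]
```

View pics/w3.png

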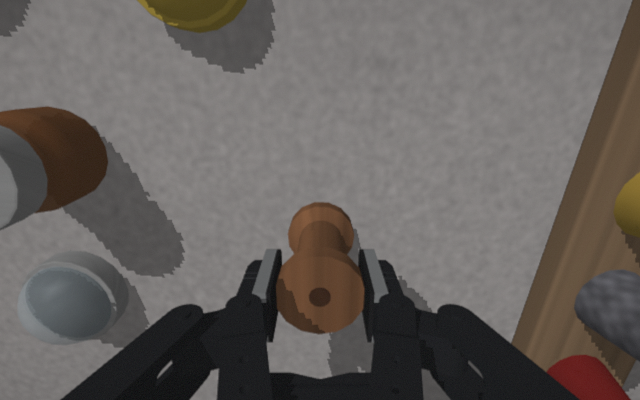

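Request:
arm_command:
  targets: "0 0 -15 0 0 0; 0 0 -35 0 0 0; 0 0 -40 0 0 0; 0 0 -30 0 0 0; 0 0 0 0 0 0"

```text
clock: 6.72
position: [0.6971, 0.069, 0.1723]
ee_rot: [0.67, 0.742, 0.002, 0.002]
ft_force: [0.5, -0.5, -0.5]
grip_width: 0.425
```

```bash
python3 plan.py .481 .334 .16 4; python3 -c "
from h import *
shot('wrist','w4')"
```

```text
opt rot [ 0.006 -0.     0.032]
opt rot [ 0.     0.009 -3.109]
opt rot [ 0.     0.009 -3.109]
t 6.72 pos [0.6971 0.069  0.1723] jaw 5.8 q [ 0.2   0.59 -0.56  1.3   0.31  1.33 -0.25] F [ 0.5 -0.5 -0.5] w 36.3
world d mm [-216.1  265.   -12.3] tool d mm [ 285.6 -188.1   11.3] rot [ 0.006 -0.     0.032]
```

View pics/w4.png

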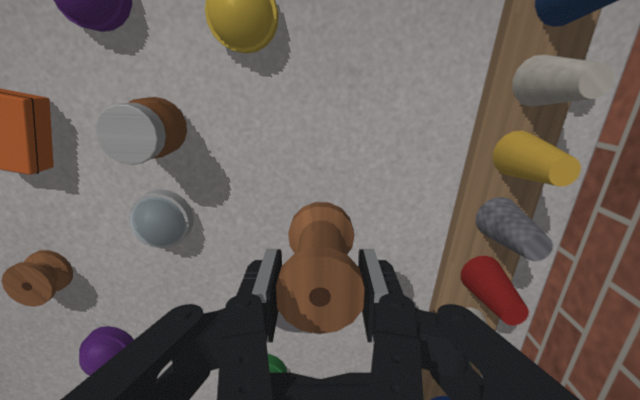

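The bobbin is held level by its top flange. Its position in the view (hole at 320,296) hasn't changed since the grasp.

Request:
arm_command:
  targets: "30 -20 0 0 0 0; 45 -30 0 0 0 0.01; 47 -31 0 0 0 0.01; 47 -31 0 0 0 0.01; 47 -31 0 0 0 0"

```text
clock: 7.4
position: [0.5323, 0.2718, 0.1674]
ee_rot: [0.681, 0.732, -0.001, -0.0]
ft_force: [0.1, 0.8, -0.7]
grip_width: 0.423
```

Request:
arm_command:
  targets: "43 -28 10 0 0 0; 26 -17 20 0 0 0; 0 0 20 0 0 0; 0 0 0 0 0 0; 0 0 0 0 0 0"

```text
clock: 8.02
position: [0.4853, 0.3354, 0.1185]
ee_rot: [0.682, 0.731, -0.0, 0.0]
ft_force: [0.2, 1.0, -0.9]
grip_width: 0.42
```

```bash
python3 plan.py .481 .334 .052 4; python3 -c "
from h import *
shot('side','s5')"
```

```text
opt rot [0. 0. 0.]
opt rot [-1.000e-03  0.000e+00 -3.141e+00]
opt rot [-1.000e-03  0.000e+00 -3.141e+00]
t 8.03 pos [0.4853 0.3354 0.1185] jaw 4.0 q [-0.13  0.44 -0.69  1.67  0.3   1.14 -0.83] F [ 0.2  1.  -0.9] w 35.8
world d mm [ -4.3  -1.4 -66.5] tool d mm [-1.1 -4.4 66.5] rot [0. 0. 0.]
```

View pics/s5.png

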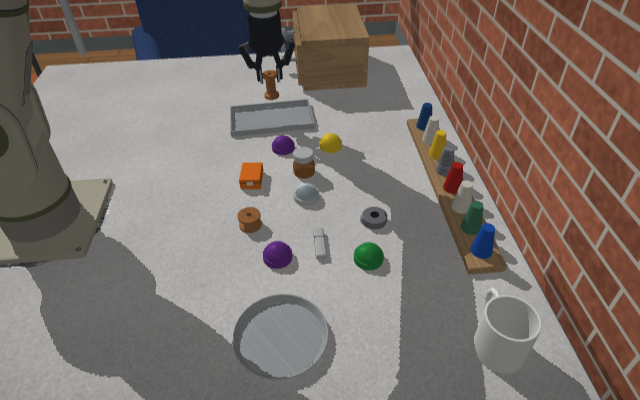

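Request:
arm_command:
  targets: "-1 -4 30 0 0 0; 0 0 20 0 0 0; 0 0 10 0 0 0; 0 0 4 0 0 0; 0 0 0 0 0 0"

```text
clock: 8.7
position: [0.4806, 0.3354, 0.0546]
ee_rot: [0.681, 0.732, 0.0, 0.0]
ft_force: [-1.4, -0.4, -0.5]
grip_width: 0.421
```

Request:
arm_command:
  targets: "0 0 1 0 0 0; 0 0 1 0 0 0; 0 0 0 0 0 0"

```text
clock: 9.07
position: [0.4804, 0.3353, 0.0524]
ee_rot: [0.681, 0.732, 0.0, 0.0]
ft_force: [0.5, 0.3, -0.5]
grip_width: 0.427
```

Request:
arm_command:
  targets: "0 0 1 0 0 0; 0 0 0 0 0 0"

```text
clock: 9.32
position: [0.4804, 0.3352, 0.0513]
ee_rot: [0.681, 0.732, 0.0, 0.0]
ft_force: [0.6, -1.1, -0.0]
grip_width: 0.42
```

Request:
arm_command:
  targets: "0 0 1 0 0 0; 0 0 0 0 0 0"

```text
clock: 9.57
position: [0.4806, 0.3356, 0.0511]
ee_rot: [0.681, 0.732, 0.0, 0.0]
ft_force: [-0.7, -1.8, 8.1]
grip_width: 0.42
```

Request:
arm_command:
  targets: "0 0 0 0 0 0; 0 0 0 0 0 0; 0 0 0 0 0 0; 0 0 -20 0 0 0; 0 0 -40 0 0 0"
  grip: 65

```text
clock: 10.2
position: [0.4796, 0.3348, 0.1109]
ee_rot: [0.681, 0.732, -0.001, -0.0]
ft_force: [1.2, 1.1, 0.6]
grip_width: 0.759
```

Request:
arm_command:
  targets: "0 0 -50 0 0 0; 0 0 -40 0 0 0; -40 10 0 0 0 0; -60 15 0 0 0 0; -60 15 0 0 0 0"

```text
clock: 10.82
position: [0.5321, 0.1772, 0.202]
ee_rot: [0.681, 0.733, 0.001, 0.001]
ft_force: [1.1, -0.6, -0.1]
grip_width: 0.763
```

```bash
python3 plan.py .5672 -.1285 .16 0; python3 -c "
from h import *
shot('side','s6');shot('top','t6')"
```

```text
opt rot [ 0.002 -0.     0.073]
opt rot [ 0.000e+00  3.000e-03 -3.068e+00]
opt rot [ 0.000e+00  3.000e-03 -3.068e+00]
t 10.82 pos [0.5321 0.1772 0.202 ] jaw 4.2 q [ 0.15  0.28 -0.65  1.66  0.18  1.26 -0.46] F [ 1.1 -0.6 -0.1] w 65.1
world d mm [  35.1 -305.7  -42. ] tool d mm [-307.5   12.6   42. ] rot [ 0.002 -0.     0.073]
```

View pics/s6.png

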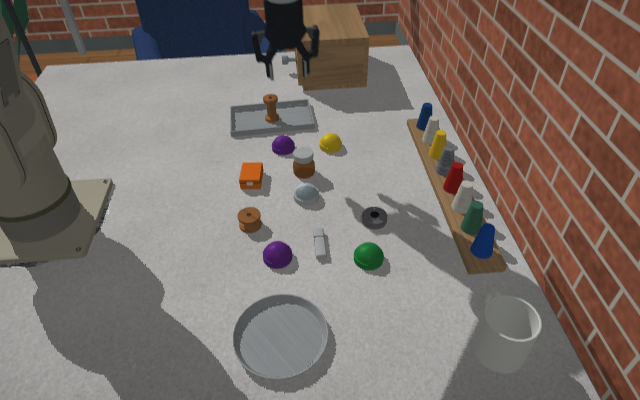

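View pics/t6.png

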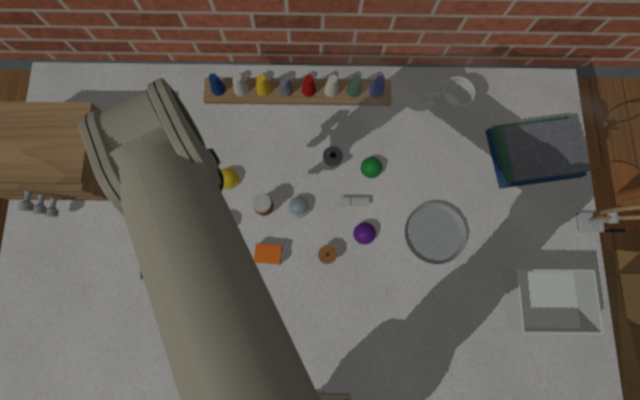

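The tall bobbin stands in the tray at about (270,108) in the side view, and the remaining stock hasn't moved. Next is the needle case.

Request:
arm_command:
  targets: "-60 2 0 0 0 0.015; -60 2 0 0 0 0.015; -60 2 0 0 0 0.015; -60 3 0 0 0 0.015; -50 3 10 0 0 0.013"
  grip: 45

```text
clock: 11.55
position: [0.5568, -0.1129, 0.1924]
ee_rot: [0.708, 0.706, 0.001, 0.001]
ft_force: [0.2, -0.4, -0.1]
grip_width: 0.531
```

Request:
arm_command:
  targets: "-17 0 30 0 0 0; 0 0 20 0 0 0; 0 0 20 0 0 0; 0 0 0 0 0 0; 0 0 0 0 0 0"

```text
clock: 12.18
position: [0.5568, -0.1275, 0.1218]
ee_rot: [0.707, 0.707, 0.0, 0.001]
ft_force: [-0.4, -0.1, 0.4]
grip_width: 0.524
```

```bash
python3 plan.py .5672 -.1285 .012 0; python3 - <<'E'
from ov import *; from P import P
p=shot('wrist')
draw(p,models(P),(0,0,640,400),1.2,'ovw7')
E
```

```text
opt rot [ 0.002  0.    -0.001]
opt rot [ 0.000e+00 -3.000e-03  3.141e+00]
opt rot [ 0.000e+00 -3.000e-03  3.141e+00]
t 12.18 pos [ 0.5568 -0.1275  0.1218] jaw -0.0 q [ 0.53  0.35 -0.46  1.73  0.17  1.1   0.02] F [-0.4 -0.1  0.4] w 44.8
world d mm [  10.4   -1.  -109.8] tool d mm [ -1.   10.2 109.8] rot [ 0.002  0.    -0.001]
```

View pics/ovw7.png

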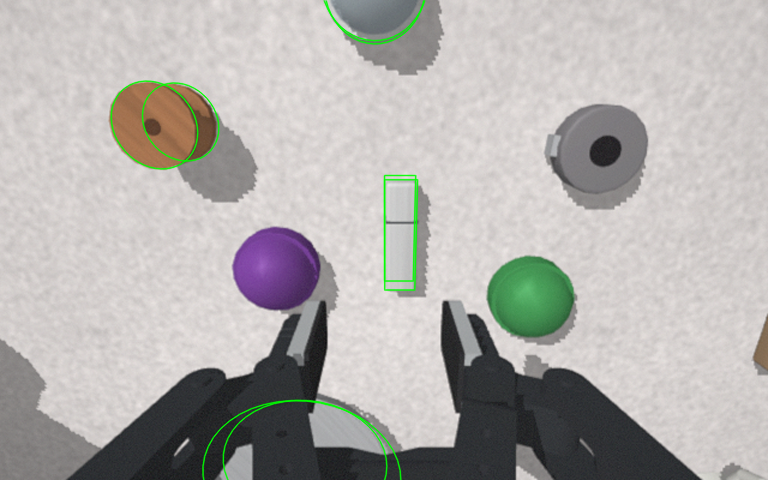

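Request:
arm_command:
  targets: "-1 10 40 0 0 0; 0 0 35 0 0 0; 0 0 20 0 0 0; 0 0 9 0 0 0; 0 0 0 0 0 0"

```text
clock: 12.85
position: [0.5665, -0.1288, 0.0169]
ee_rot: [0.707, 0.707, 0.0, 0.0]
ft_force: [-0.4, 0.9, 0.4]
grip_width: 0.525
```

Request:
arm_command:
  targets: "0 0 0 0 0 0; 0 0 0 0 0 0; 0 0 0 0 0 0; 0 0 0 0 0 0"
  grip: 5

```text
clock: 13.35
position: [0.567, -0.1289, 0.0177]
ee_rot: [0.707, 0.707, 0.0, 0.001]
ft_force: [-1.5, -0.5, 5.7]
grip_width: 0.216
```

```bash
python3 plan.py .5672 -.1285 .012 0; python3 -c "
from h import *
shot('side','s8');shot('wrist','w8')"
```

```text
opt rot [ 0.002  0.001 -0.001]
opt rot [ 1.000e-03 -3.000e-03  3.141e+00]
opt rot [ 1.000e-03 -3.000e-03  3.141e+00]
t 13.35 pos [ 0.567  -0.1289  0.0177] jaw -0.1 q [ 0.49  0.5  -0.42  1.77  0.25  0.92 -0.04] F [-1.5 -0.5  5.7] w 18.4
world d mm [ 0.2  0.4 -5.7] tool d mm [0.4 0.1 5.7] rot [ 0.002  0.001 -0.001]
```

View pics/w8.png

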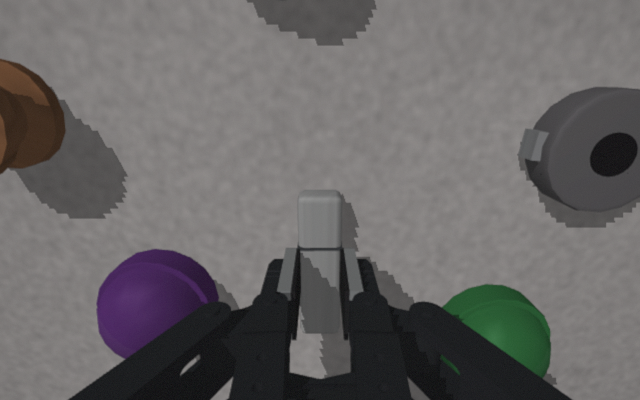

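Gripped, but only the bottom 4 mm or so of the pads overlaps the case. I'll regrip 5 mm lower.

Request:
arm_command:
  targets: "0 0 0 0 0 0; 0 0 0 0 0 0; 0 0 4 0 0 0; 0 0 0 0 0 0"
  grip: 34

```text
clock: 13.95
position: [0.5658, -0.1287, 0.0118]
ee_rot: [0.707, 0.707, -0.0, -0.0]
ft_force: [0.5, 0.1, 0.7]
grip_width: 0.404
```

Request:
arm_command:
  targets: "0 0 0 0 0 0; 0 0 0 0 0 0; 0 0 0 0 0 0; 0 0 0 0 0 0"
  grip: 5

```text
clock: 14.45
position: [0.5662, -0.1287, 0.0123]
ee_rot: [0.707, 0.707, 0.0, 0.0]
ft_force: [0.6, 0.2, -0.1]
grip_width: 0.22
```

Request:
arm_command:
  targets: "0 0 -20 0 0 0; 0 0 -40 0 0 0; 0 0 -50 0 0 0; 20 0 -28 0 0 0; 40 0 0 0 0 0"

```text
clock: 15.08
position: [0.5678, -0.0699, 0.1545]
ee_rot: [0.709, 0.706, 0.001, 0.003]
ft_force: [0.1, 0.8, -1.4]
grip_width: 0.221
```

```bash
python3 plan.py .547 .338 .15 3.55; python3 -c "
from h import *
shot('wrist','w9')"
```

```text
opt rot [ 0.006  0.002 -0.066]
opt rot [ 3.000e-03 -9.000e-03  3.075e+00]
opt rot [ 3.000e-03 -9.000e-03  3.075e+00]
t 15.07 pos [ 0.5678 -0.0699  0.1545] jaw -0.3 q [ 0.46  0.32 -0.49  1.7   0.16  1.16 -0.08] F [ 0.1  0.8 -1.4] w 18.8
world d mm [-20.8 407.9  -4.5] tool d mm [407.8 -22.6   3.7] rot [ 0.006  0.002 -0.066]
```

View pics/w9.png

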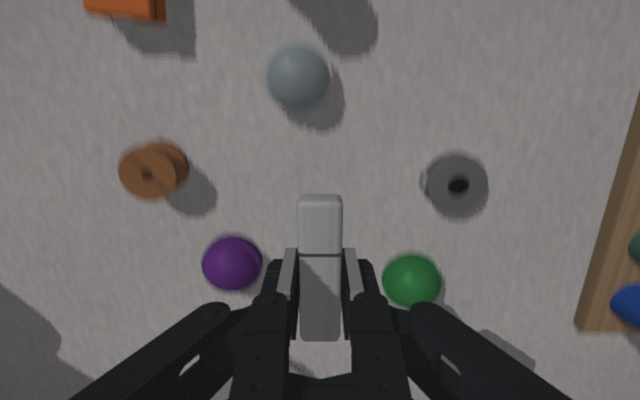

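Request:
arm_command:
  targets: "55 -2 0 0 0 -0.015; 58 -2 0 0 0 -0.015; 58 -1 0 0 0 -0.015; 58 -1 0 0 0 -0.015; 58 -1 0 0 0 -0.006"

```text
clock: 15.75
position: [0.5507, 0.2196, 0.1517]
ee_rot: [0.684, 0.73, 0.0, 0.0]
ft_force: [0.6, -0.6, -0.7]
grip_width: 0.221
```

Request:
arm_command:
  targets: "58 0 0 0 0 0; 45 0 0 0 0 0; 15 0 0 0 0 0; 0 0 0 0 0 0; 0 0 0 0 0 0"

```text
clock: 16.38
position: [0.544, 0.3336, 0.1505]
ee_rot: [0.685, 0.729, -0.0, 0.001]
ft_force: [0.1, -0.5, 0.0]
grip_width: 0.22
```

```bash
python3 plan.py .547 .338 .015 3.55; python3 -c "
from h import *
shot('wrist','w10')"
```

```text
opt rot [0.    0.001 0.001]
opt rot [-2.000e-03  1.000e-03 -3.141e+00]
opt rot [-2.000e-03  1.000e-03 -3.141e+00]
t 16.38 pos [0.544  0.3336 0.1505] jaw 3.6 q [-0.15  0.5  -0.64  1.51  0.31  1.24 -0.77] F [ 0.1 -0.5  0. ] w 18.8
world d mm [   3.     4.4 -135.5] tool d mm [  4.4   3.2 135.5] rot [0.    0.001 0.001]
```

View pics/w10.png

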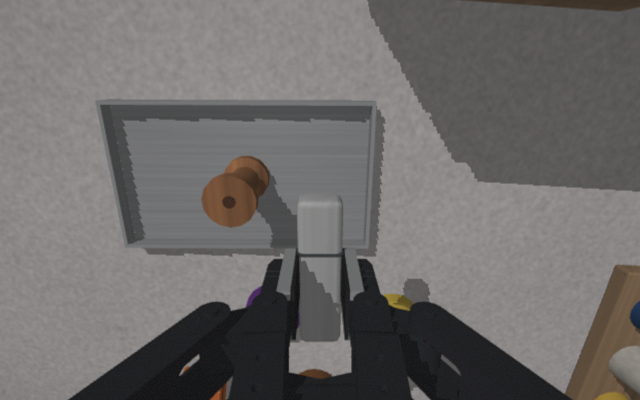

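Request:
arm_command:
  targets: "4 3 40 0 0 0; 0 0 45 0 0 0; 0 0 30 0 0 0; 0 0 12 0 0 0; 0 0 5 0 0 0"

```text
clock: 17.05
position: [0.5465, 0.3392, 0.0186]
ee_rot: [0.684, 0.729, 0.0, 0.0]
ft_force: [0.2, -0.3, -0.3]
grip_width: 0.22
```

Request:
arm_command:
  targets: "0 0 1 0 0 0; 0 0 1 0 0 0; 0 0 0 0 0 0"

```text
clock: 17.42
position: [0.5462, 0.3401, 0.0169]
ee_rot: [0.684, 0.73, 0.0, 0.0]
ft_force: [1.1, -0.5, 0.4]
grip_width: 0.22
```

Request:
arm_command:
  targets: "0 0 1 0 0 0; 0 0 1 0 0 0; 0 0 0 0 0 0"

```text
clock: 17.8
position: [0.5461, 0.34, 0.0154]
ee_rot: [0.684, 0.73, 0.0, 0.0]
ft_force: [-3.4, -2.9, 8.2]
grip_width: 0.221
```

Request:
arm_command:
  targets: "0 0 0 0 0 0; 0 0 0 0 0 0; 0 0 0 0 0 0; 0 0 -20 0 0 0; 0 0 -45 0 0 0"
  grip: 33

```text
clock: 18.42
position: [0.5449, 0.3392, 0.0794]
ee_rot: [0.684, 0.73, -0.002, -0.001]
ft_force: [-0.0, 0.0, -0.2]
grip_width: 0.387
```

Request:
arm_command:
  targets: "0 0 -50 0 0 0; 0 0 -40 0 0 0; -40 0 0 0 0 0; -55 0 0 0 0 0; -55 0 0 0 0 0"
  grip: 85

```text
clock: 19.05
position: [0.5557, 0.1889, 0.1709]
ee_rot: [0.683, 0.73, 0.001, 0.0]
ft_force: [0.8, -1.1, -0.2]
grip_width: 0.995
```

```bash
python3 plan.py .552 .013 .14 0; python3 -c "
from h import *
p=shot('side');c=p['frame'][60:280,200:420,::-1]; cv2.imwrite('pics/s11.png',cv2.resize(c,None,fx=2.7,fy=2.7))"
```

```text
opt rot [ 0.002 -0.     0.066]
opt rot [ 0.000e+00  2.000e-03 -3.076e+00]
opt rot [ 0.000e+00  2.000e-03 -3.076e+00]
t 19.05 pos [0.5557 0.1889 0.1709] jaw 3.8 q [ 0.11  0.36 -0.63  1.63  0.23  1.22 -0.5 ] F [ 0.8 -1.1 -0.2] w 84.9
world d mm [  -3.7 -175.9  -30.9] tool d mm [-175.3  -15.3   30.8] rot [ 0.002 -0.     0.066]
```

View pics/s11.png

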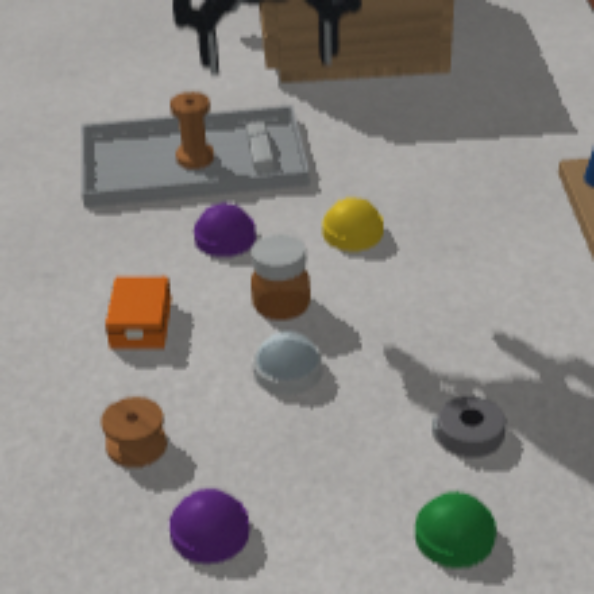

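The tall bobbin and needle case are both in the tray. Next is the clear magnifier.

Request:
arm_command:
  targets: "-58 -5 0 0 0 0.022; -58 -4 0 0 0 0.022; -45 -3 10 0 0 0.022; -14 0 20 0 0 0; 0 0 10 0 0 0"
  grip: 76
  squeeze: 60

```text
clock: 19.73
position: [0.5507, 0.0139, 0.1295]
ee_rot: [0.708, 0.706, -0.0, 0.0]
ft_force: [0.1, 0.1, 0.7]
grip_width: 0.892
```

Request:
arm_command:
  targets: "0 0 0 0 0 0; 0 0 0 0 0 0"

```text
clock: 19.98
position: [0.5513, 0.0164, 0.1302]
ee_rot: [0.707, 0.707, 0.001, 0.0]
ft_force: [0.3, 0.1, -0.3]
grip_width: 0.889
```

```bash
python3 plan.py .552 .013 .012 0; python3 - <<'E'
from ov import *; from P import P
p=shot('wrist')
draw(p,models(P),(0,0,640,400),1.2,'ovw12')
E
```

```text
opt rot [ 0.001 -0.     0.001]
opt rot [ 1.00e-03  2.00e-03 -3.14e+00]
opt rot [ 1.00e-03  2.00e-03 -3.14e+00]
t 19.98 pos [0.5513 0.0164 0.1302] jaw 0.1 q [ 0.36  0.31 -0.55  1.77  0.18  1.11 -0.25] F [ 0.3  0.1 -0.3] w 75.9
world d mm [   0.7   -3.4 -118.2] tool d mm [ -3.4   0.6 118.2] rot [ 0.001 -0.     0.001]
```

View pics/ovw12.png

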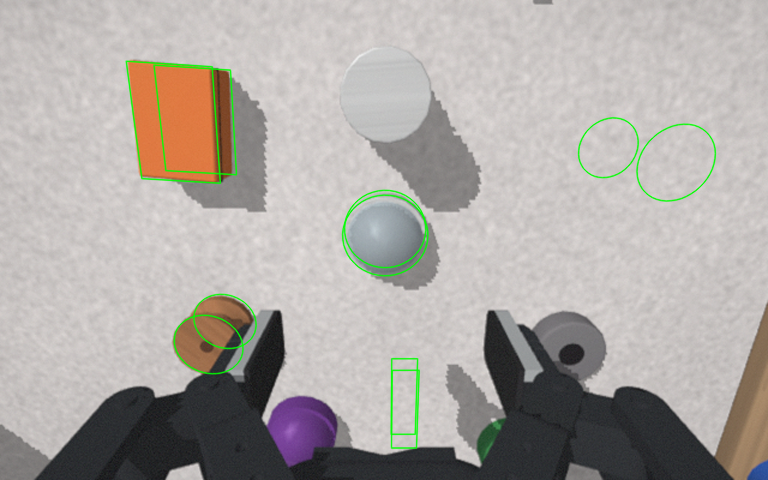

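Request:
arm_command:
  targets: "-3 1 40 0 0 0; 0 0 40 0 0 0; 0 0 25 0 0 0; 0 0 13 0 0 0; 0 0 0 0 0 0"

```text
clock: 20.65
position: [0.5518, 0.0122, 0.0113]
ee_rot: [0.707, 0.707, -0.0, -0.0]
ft_force: [0.7, 0.4, 0.6]
grip_width: 0.889
```

Request:
arm_command:
  targets: "0 0 0 0 0 0; 0 0 0 0 0 0; 0 0 0 0 0 0; 0 0 0 0 0 0"
  grip: 45

```text
clock: 21.15
position: [0.5527, 0.0119, 0.0132]
ee_rot: [0.707, 0.707, 0.001, 0.001]
ft_force: [-4.3, -0.2, 9.1]
grip_width: 0.621
```

```bash
python3 plan.py .552 .013 .012 0; python3 -c "
from h import *
shot('wrist','w13')"
```

```text
opt rot [ 0.002  0.    -0.001]
opt rot [ 1.000e-03 -3.000e-03  3.141e+00]
opt rot [ 1.000e-03 -3.000e-03  3.141e+00]
t 21.15 pos [0.5527 0.0119 0.0132] jaw -0.1 q [ 0.32  0.47 -0.5   1.85  0.28  0.9  -0.32] F [-4.3 -0.2  9.1] w 53.0
world d mm [-0.7  1.1 -1.2] tool d mm [ 1.1 -0.7  1.2] rot [ 0.002  0.    -0.001]
```

View pics/w13.png

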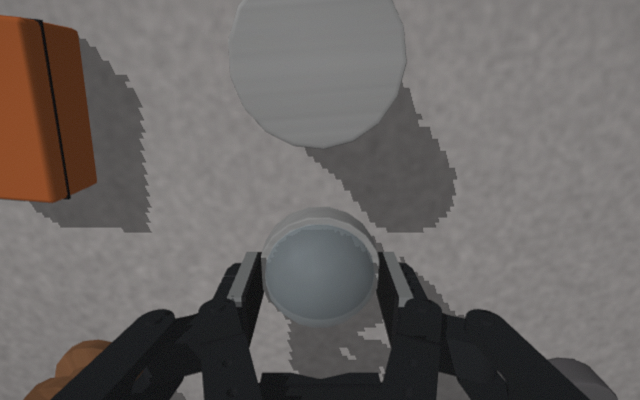

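Request:
arm_command:
  targets: "0 0 -5 0 0 0; 0 0 -15 0 0 0; 0 0 -25 0 0 0; 0 0 -35 0 0 0; 0 0 -25 0 0 0"

```text
clock: 21.82
position: [0.5524, 0.012, 0.119]
ee_rot: [0.707, 0.707, 0.001, 0.001]
ft_force: [0.5, 0.0, -1.5]
grip_width: 0.615
```

```bash
python3 plan.py .416 .330 .12 -86.5; python3 -c "
from h import *
shot('wrist','w14')"
```

```text
opt rot [ 2.000e-03 -1.000e-03  1.509e+00]
opt rot [ 0.002  0.002 -1.633]
opt rot [ 0.002  0.002 -1.633]
t 21.82 pos [0.5524 0.012  0.119 ] jaw -0.0 q [ 0.36  0.32 -0.55  1.78  0.19  1.09 -0.25] F [ 0.5  0.  -1.5] w 52.6
world d mm [-136.4  318.     1. ] tool d mm [ 317.9 -136.6   -1.4] rot [ 2.000e-03 -1.000e-03  1.509e+00]
```

View pics/w14.png

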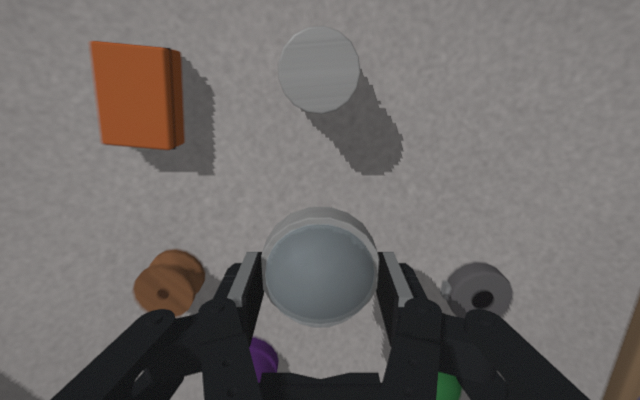

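Request:
arm_command:
  targets: "25 -11 0 0 0 0; 42 -18 0 0 0 0; 45 -19 0 0 0 0; 45 -19 0 0 0 0; 45 -19 0 0 0 0"

```text
clock: 22.5
position: [0.4654, 0.2152, 0.117]
ee_rot: [0.707, 0.707, 0.0, 0.0]
ft_force: [0.7, 0.2, -2.0]
grip_width: 0.616
```

Request:
arm_command:
  targets: "45 -19 0 0 0 0; 45 -19 0 0 0 0; 26 -12 0 0 0 0; 0 0 0 0 0 0.08; 0 0 0 0 0 0.16"

```text
clock: 23.12
position: [0.4159, 0.3303, 0.1167]
ee_rot: [0.788, 0.616, 0.0, 0.0]
ft_force: [0.9, 0.4, -2.2]
grip_width: 0.616
```

Request:
arm_command:
  targets: "0 0 0 0 0 0.17; 0 0 0 0 0 0.17; 0 0 0 0 0 0.17; 0 0 0 0 0 0.17; 0 0 0 0 0 0.17"

```text
clock: 23.75
position: [0.4162, 0.33, 0.1168]
ee_rot: [0.972, 0.235, 0.0, -0.0]
ft_force: [-0.1, 0.3, -1.7]
grip_width: 0.615
```

```bash
python3 plan.py .415 .330 .12 -86.5
```

```text
opt rot [-0.    -0.001  0.413]
opt rot [ 1.000e-03 -0.000e+00 -2.728e+00]
opt rot [ 1.000e-03 -0.000e+00 -2.728e+00]
t 23.75 pos [0.4162 0.33   0.1168] jaw -62.8 q [-0.25  0.29 -0.57  1.83  0.18  1.07 -1.99] F [-0.1  0.3 -1.7] w 52.5
world d mm [-1.2  0.   3.2] tool d mm [-1.  -0.6 -3.2] rot [-0.    -0.001  0.413]
```

Request:
arm_command:
  targets: "-1 0 0 0 0 0.15; 0 0 0 0 0 0.14; 0 0 0 0 0 0; 0 0 0 0 0 0"

```text
clock: 24.25
position: [0.4152, 0.3295, 0.1165]
ee_rot: [0.995, 0.096, 0.0, -0.0]
ft_force: [-0.9, 0.1, -1.9]
grip_width: 0.616
```

```bash
python3 plan.py .415 .330 .0162 -86.5; python3 - <<'E'
from ov import *; from P import P
p=shot('wrist')
draw(p,[rect(*P['tray'],.216,.126,.016),rect(*P['tray'],.21,.12,.003)],(0,0,640,400),1.2,'ovw15')
E
```

```text
opt rot [-0.    -0.     0.132]
opt rot [ 0.   -0.   -3.01]
opt rot [ 0.   -0.   -3.01]
t 24.25 pos [0.4152 0.3295 0.1165] jaw -78.9 q [-0.29  0.28 -0.53  1.83  0.16  1.07 -2.26] F [-0.9  0.1 -1.9] w 52.6
world d mm [  -0.2    0.5 -100.3] tool d mm [ -0.2  -0.5 100.3] rot [-0.    -0.     0.132]
```

View pics/ovw15.png

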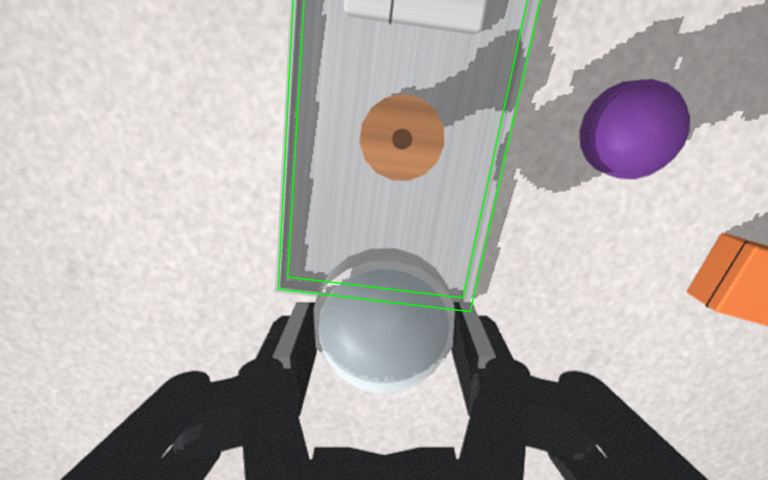

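Request:
arm_command:
  targets: "0 0 25 0 0 0; 0 0 32 0 0 0; 0 0 22 0 0 0; 0 0 10 0 0 0; 0 0 4 0 0 0"

```text
clock: 24.92
position: [0.4154, 0.3296, 0.0232]
ee_rot: [0.995, 0.095, -0.0, -0.0]
ft_force: [1.0, 0.2, -1.3]
grip_width: 0.62
```

Request:
arm_command:
  targets: "0 0 2 0 0 0; 0 0 1 0 0 0; 0 0 1 0 0 0; 0 0 0 0 0 0"

```text
clock: 25.42
position: [0.4154, 0.3295, 0.0195]
ee_rot: [0.995, 0.095, 0.0, -0.0]
ft_force: [1.0, 0.0, -1.9]
grip_width: 0.616
```

Request:
arm_command:
  targets: "0 0 1 0 0 0; 0 0 0.5 0 0 0; 0 0 0.5 0 0 0; 0 0 0 0 0 0"

```text
clock: 25.92
position: [0.4152, 0.3295, 0.0172]
ee_rot: [0.995, 0.095, -0.0, 0.0]
ft_force: [0.3, 0.1, -1.4]
grip_width: 0.619
```

Request:
arm_command:
  targets: "0 0 0.5 0 0 0; 0 0 0.5 0 0 0; 0 0 0 0 0 0"

```text
clock: 26.3
position: [0.4153, 0.3295, 0.0164]
ee_rot: [0.995, 0.095, 0.0, 0.0]
ft_force: [-0.1, -0.7, -0.2]
grip_width: 0.613
```

Request:
arm_command:
  targets: "0 0 0.5 0 0 0; 0 0 0 0 0 0"

```text
clock: 26.55
position: [0.4153, 0.3295, 0.0163]
ee_rot: [0.995, 0.095, 0.0, 0.0]
ft_force: [-2.2, -2.4, 7.4]
grip_width: 0.618
```

Request:
arm_command:
  targets: "0 0 0.5 0 0 0; 0 0 0 0 0 0"

```text
clock: 26.8
position: [0.4153, 0.3296, 0.0162]
ee_rot: [0.995, 0.095, 0.0, 0.0]
ft_force: [-4.1, -3.1, 12.7]
grip_width: 0.615
```

Request:
arm_command:
  targets: "0 0 0 0 0 0; 0 0 0 0 0 0; 0 0 0 0 0 0; 0 0 -10 0 0 0; 0 0 -25 0 0 0"
  grip: 67

```text
clock: 27.42
position: [0.4147, 0.3291, 0.0503]
ee_rot: [0.995, 0.095, -0.001, 0.0]
ft_force: [0.3, 0.5, -0.3]
grip_width: 0.789
```

Request:
arm_command:
  targets: "0 0 -40 0 0 0; 0 0 -45 0 0 0; 0 0 0 0 0 -0.15; 0 0 0 0 0 -0.18; 0 0 0 0 0 -0.18"

```text
clock: 28.05
position: [0.4153, 0.3296, 0.1361]
ee_rot: [0.938, 0.346, 0.0, -0.0]
ft_force: [-0.1, 0.2, 0.6]
grip_width: 0.783
```

Request:
arm_command:
  targets: "0 0 0 0 0 -0.18; 0 0 0 0 0 -0.18; 0 0 0 0 0 -0.18; 0 0 0 0 0 -0.18; 0 0 0 0 0 -0.16"
  grip: 65

```text
clock: 28.68
position: [0.4153, 0.3295, 0.1359]
ee_rot: [0.702, 0.712, 0.0, 0.0]
ft_force: [0.5, -0.4, 0.8]
grip_width: 0.756
```

```bash
python3 plan.py .433 .0848 .12 -3.4; python3 -c "
from h import *
p=shot('side');c=p['frame'][60:280,200:420,::-1]; cv2.imwrite('pics/s16.png',cv2.resize(c,None,fx=2.7,fy=2.7))"
```

```text
opt rot [ 0.001 -0.     0.074]
opt rot [ 0.000e+00  1.000e-03 -3.068e+00]
opt rot [ 0.000e+00  1.000e-03 -3.068e+00]
t 28.68 pos [0.4153 0.3295 0.1359] jaw 0.8 q [-0.12  0.29 -0.73  1.81  0.21  1.12 -0.91] F [ 0.5 -0.4  0.8] w 64.6
world d mm [  17.7 -244.7  -15.9] tool d mm [-245.    14.1   15.9] rot [ 0.001 -0.     0.074]
```

View pics/s16.png

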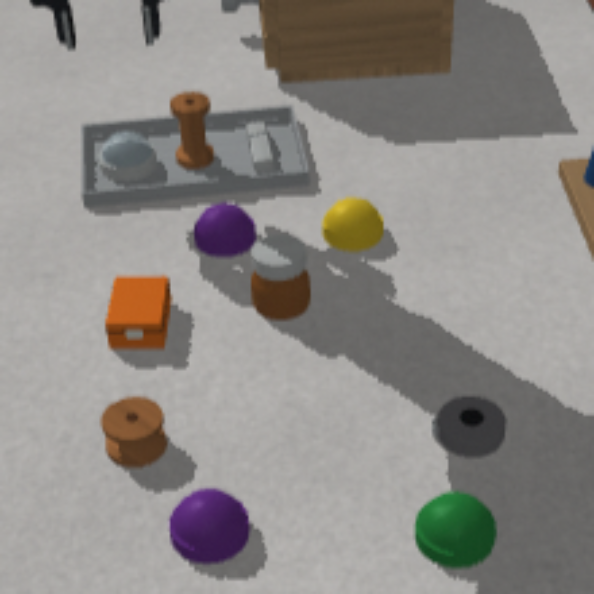

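The tray kit is complete and all three pieces rest on the floor. Next is the bead box.

Request:
arm_command:
  targets: "-40 2 0 0 0 0.02; -55 3 0 0 0 0.02; -58 3 0 0 0 0.02; -58 3 0 0 0 0.014; -33 2 16 0 0 0"
  grip: 65
  squeeze: 40

```text
clock: 29.35
position: [0.4219, 0.0825, 0.1205]
ee_rot: [0.732, 0.682, 0.001, 0.001]
ft_force: [0.3, -0.3, -0.6]
grip_width: 0.76
```

Request:
arm_command:
  targets: "0 0 0 0 0 0; 0 0 0 0 0 0"

```text
clock: 29.6
position: [0.4213, 0.0861, 0.1199]
ee_rot: [0.73, 0.683, 0.0, 0.0]
ft_force: [0.2, 1.0, 0.1]
grip_width: 0.761
```

```bash
python3 plan.py .433 .0848 .015 -3.4; python3 - <<'E'
from ov import *; from P import P
p=shot('wrist')
draw(p,models(P),(0,0,640,400),1.2,'ovw17')
E
```

```text
opt rot [ 0.001 -0.    -0.006]
opt rot [-1.000e-03 -1.000e-03  3.135e+00]
opt rot [-1.000e-03 -1.000e-03  3.135e+00]
t 29.6 pos [0.4213 0.0861 0.1199] jaw -3.8 q [ 0.27  0.05 -0.58  2.07  0.03  1.03 -0.39] F [0.2 1.  0.1] w 65.0
world d mm [  11.7   -1.3 -104.9] tool d mm [ -0.6  11.6 104.9] rot [ 0.001 -0.    -0.006]
```

View pics/ovw17.png

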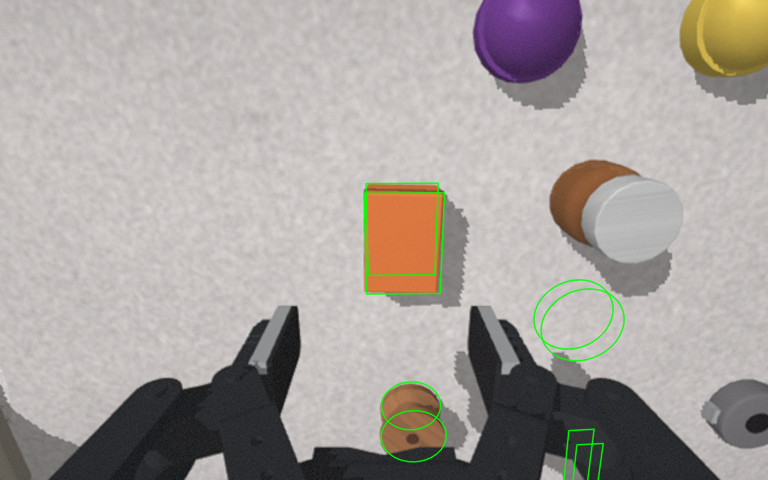

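Request:
arm_command:
  targets: "-1 12 35 0 0 0; 0 0 35 0 0 0; 0 0 25 0 0 0; 0 0 10 0 0 0; 0 0 0 0 0 0"

```text
clock: 30.28
position: [0.4331, 0.0843, 0.0145]
ee_rot: [0.729, 0.684, -0.0, -0.0]
ft_force: [0.4, 0.8, -1.0]
grip_width: 0.762
```

Request:
arm_command:
  targets: "0 0 0 0 0 0; 0 0 0 0 0 0; 0 0 0 0 0 0; 0 0 0 0 0 0"
  grip: 35

```text
clock: 30.78
position: [0.434, 0.0838, 0.0155]
ee_rot: [0.73, 0.684, 0.001, 0.001]
ft_force: [-0.8, 0.6, 6.8]
grip_width: 0.534
```

```bash
python3 plan.py .433 .0848 .015 -3.4; python3 -c "
from h import *
shot('wrist','w18')"
```

```text
opt rot [ 0.002 -0.    -0.006]
opt rot [-0.000e+00 -3.000e-03  3.136e+00]
opt rot [-0.000e+00 -3.000e-03  3.136e+00]
t 30.77 pos [0.434  0.0838 0.0155] jaw -3.7 q [ 0.23  0.26 -0.56  2.12  0.19  0.81 -0.51] F [-0.8  0.6  6.8] w 45.6
world d mm [-1.   1.  -0.5] tool d mm [ 0.9 -1.   0.5] rot [ 0.002 -0.    -0.006]
```

View pics/w18.png

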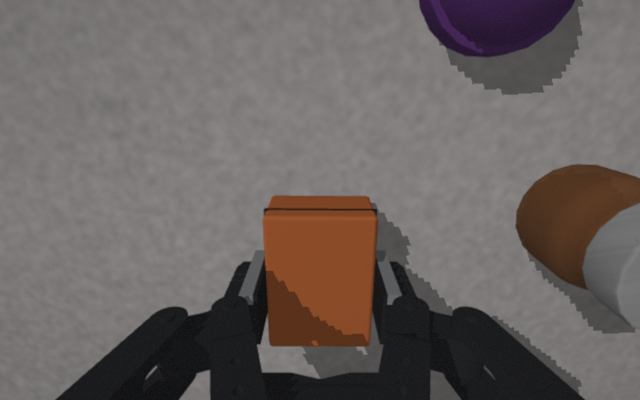

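Request:
arm_command:
  targets: "0 0 0 0 0 0; 0 0 -10 0 0 0; 0 0 -30 0 0 0; 0 0 -40 0 0 0; 0 0 -35 0 0 0"

```text
clock: 31.45
position: [0.433, 0.0836, 0.1315]
ee_rot: [0.73, 0.684, 0.0, 0.0]
ft_force: [0.9, -0.1, 0.2]
grip_width: 0.533
```

```bash
python3 plan.py .4918 -.3327 .13 -3.4;  python3 -c "
from h import *
shot('wrist','w19')"
```

```text
opt rot [ 0.001 -0.    -0.005]
opt rot [-0.000e+00 -2.000e-03  3.136e+00]
opt rot [-0.000e+00 -2.000e-03  3.136e+00]
t 31.45 pos [0.433  0.0836 0.1315] jaw -3.7 q [ 0.29  0.06 -0.59  2.03  0.04  1.06 -0.39] F [ 0.9 -0.1  0.2] w 45.5
world d mm [  58.8 -416.3   -1.5] tool d mm [-411.6   85.6    1.5] rot [ 0.001 -0.    -0.005]
```

View pics/w19.png

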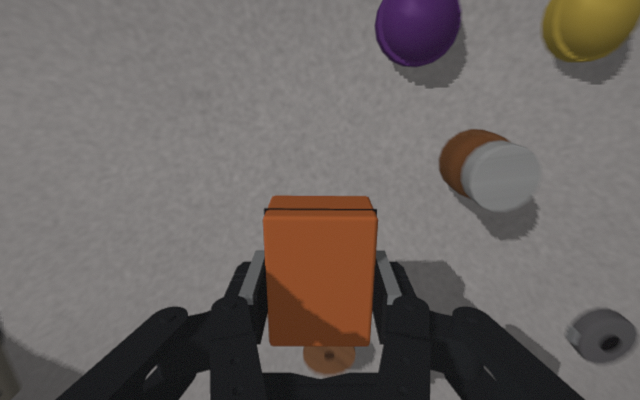

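Request:
arm_command:
  targets: "-35 7 0 0 0 0; -55 12 0 0 0 0; -58 12 0 0 0 0; -58 12 0 0 0 0; -58 12 0 0 0 0"

```text
clock: 32.12
position: [0.4709, -0.1855, 0.1302]
ee_rot: [0.73, 0.684, 0.0, 0.001]
ft_force: [0.4, -0.2, -0.6]
grip_width: 0.529
```

Request:
arm_command:
  targets: "-58 12 0 0 0 0; -55 12 0 0 0 0; -33 7 0 0 0 0; 0 0 0 0 0 0; 0 0 0 0 0 0"

```text
clock: 32.75
position: [0.4923, -0.3303, 0.1295]
ee_rot: [0.729, 0.684, 0.0, -0.0]
ft_force: [0.2, 0.6, -1.0]
grip_width: 0.529
```

```bash
python3 plan.py .4918 -.3327 .0185 -3.4; python3 - <<'E'
from ov import *; from P import P
p=shot('wrist')
z=manip.get_obs()['position'][2]-.0155+.028
for uv in [(265,213),(377,213),(371.5,345),(270,345)]: print(ray(p,uv,z))
draw(p,[circ(*P['dish'],.078,.016),circ(*P['dish'],.067,.003)],(0,0,640,400),1.2,'ovw20')
E
```

```text
opt rot [ 0.    -0.001 -0.005]
opt rot [-1.000e-03 -0.000e+00  3.137e+00]
opt rot [-1.000e-03 -0.000e+00  3.137e+00]
t 32.75 pos [ 0.4923 -0.3303  0.1295] jaw -3.7 q [ 0.71  0.36 -0.23  1.67  0.09  1.12  0.38] F [ 0.2  0.6 -1. ] w 45.2
world d mm [  -0.5   -2.4 -111. ] tool d mm [ -2.5  -0.4 111. ] rot [ 0.    -0.001 -0.005]
[ 0.47285872 -0.29482153  0.14209983]
[ 0.51666962 -0.29771226  0.14209983]
[ 0.51350165 -0.36198518  0.14209983]
[ 0.46758422 -0.35890983  0.14209983]
```

View pics/ovw20.png

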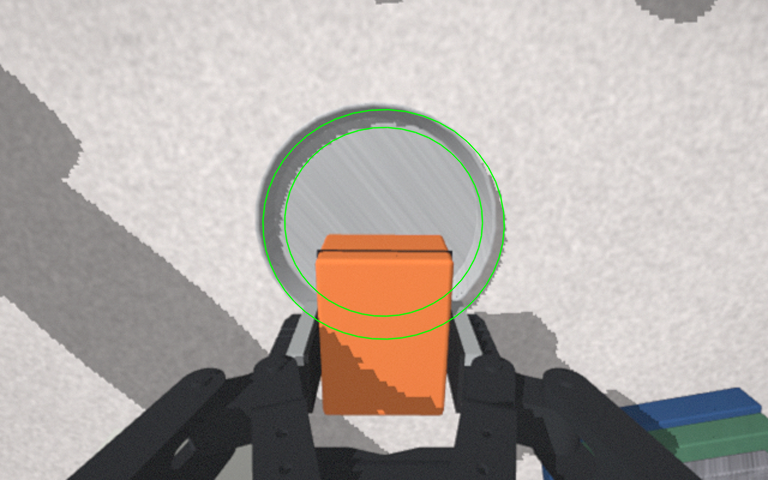

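Request:
arm_command:
  targets: "-2 -2 35 0 0 0; 0 0 35 0 0 0; 0 0 22 0 0 0; 0 0 10 0 0 0; 0 0 5 0 0 0"

```text
clock: 33.42
position: [0.4905, -0.3326, 0.0226]
ee_rot: [0.729, 0.684, 0.0, 0.0]
ft_force: [0.5, 0.7, -0.6]
grip_width: 0.528
```

Request:
arm_command:
  targets: "0 0 1 0 0 0; 0 0 1 0 0 0; 0 0 1 0 0 0; 0 0 0 0 0 0"

```text
clock: 33.92
position: [0.4901, -0.3332, 0.0195]
ee_rot: [0.73, 0.684, 0.0, 0.0]
ft_force: [-0.0, -0.5, -0.8]
grip_width: 0.53
```

Request:
arm_command:
  targets: "0 0 1 0 0 0; 0 0 0 0 0 0"

```text
clock: 34.17
position: [0.4902, -0.3332, 0.0186]
ee_rot: [0.73, 0.684, 0.0, 0.0]
ft_force: [-2.3, 0.2, 3.1]
grip_width: 0.525
```

Request:
arm_command:
  targets: "0 0 0.5 0 0 0; 0 0 0 0 0 0"

```text
clock: 34.42
position: [0.4902, -0.3332, 0.0186]
ee_rot: [0.73, 0.684, -0.0, 0.0]
ft_force: [-3.9, 1.7, 8.0]
grip_width: 0.533
```

Request:
arm_command:
  targets: "0 0 0 0 0 0; 0 0 0 0 0 0; 0 0 0 0 0 0; 0 0 -15 0 0 0; 0 0 -40 0 0 0"
  grip: 62

```text
clock: 35.05
position: [0.489, -0.3324, 0.0726]
ee_rot: [0.73, 0.684, -0.0, -0.002]
ft_force: [-0.0, -0.2, -0.0]
grip_width: 0.726
```

Request:
arm_command:
  targets: "0 0 -50 0 0 0; 40 -8 0 0 0 0; 58 -14 0 0 0 0; 58 -14 0 0 0 0; 58 -14 0 0 0 0"

```text
clock: 35.67
position: [0.4539, -0.1145, 0.124]
ee_rot: [0.73, 0.684, 0.0, 0.001]
ft_force: [1.9, 0.5, 0.1]
grip_width: 0.724
```

Request:
arm_command:
  targets: "40 -10 0 0 0 0; 10 0 0 0 0 0; 0 0 0 0 0 0; 0 0 0 0 0 0"

```text
clock: 36.17
position: [0.4476, -0.0671, 0.123]
ee_rot: [0.73, 0.683, 0.0, 0.0]
ft_force: [-0.7, -0.4, -1.0]
grip_width: 0.727
```

```bash
python3 plan.py .4326 -.059 .018 -5; python3 - <<'E'
from ov import *; from P import P
p=shot('wrist')
draw(p,models(P),(0,0,640,400),1.2,'ovw21')
P['box']=(.4903,-.332,-.06)
p=shot('side'); x,y,a=P['box']
draw(p,[circ(*P['dish'],.078,.016),circ(*P['dish'],.067,.003),rect(x,y,a,.046,.064,.003),rect(x,y,a,.046,.064,.031)],(200,180,370,390),2.8,'ovs21')
E
```

```text
opt rot [0.   0.   0.02]
opt rot [-0.000e+00  1.000e-03 -3.121e+00]
opt rot [-0.000e+00  1.000e-03 -3.121e+00]
t 36.17 pos [ 0.4476 -0.0671  0.123 ] jaw -3.8 q [ 0.46  0.09 -0.42  2.02  0.04  1.04 -0.05] F [-0.7 -0.4 -1. ] w 62.1
world d mm [ -15.     8.1 -105. ] tool d mm [  7.1 -15.5 105. ] rot [0.   0.   0.02]
```

View pics/ovw21.png

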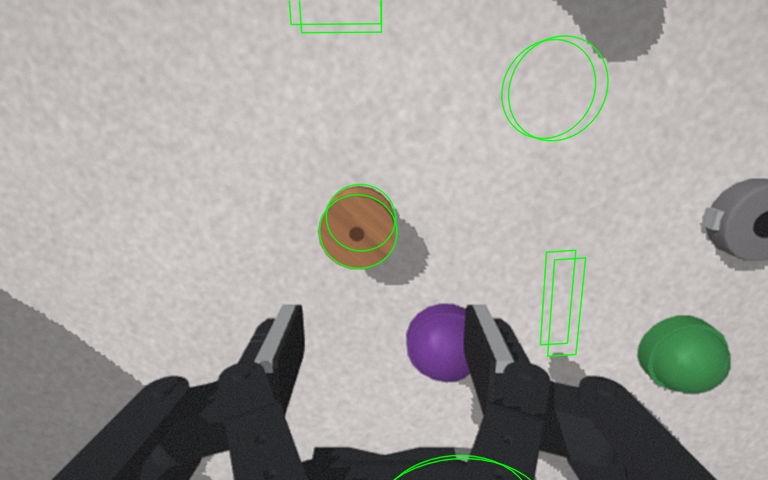

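View pics/ovs21.png

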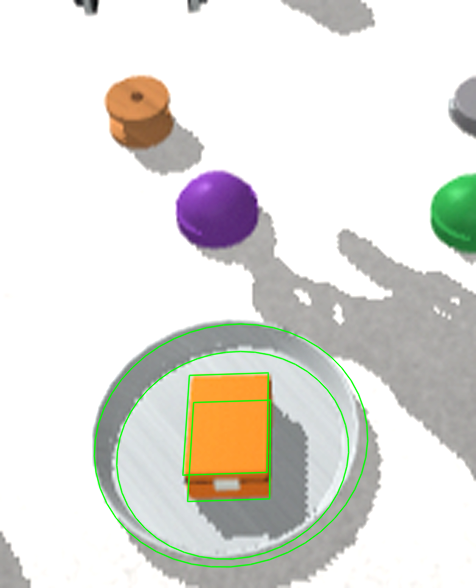

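Request:
arm_command:
  targets: "7 -15 35 0 0 0; 0 0 35 0 0 0; 0 0 28 0 0 0; 0 0 12 0 0 0; 0 0 0 0 0 0"

```text
clock: 36.9
position: [0.4326, -0.0581, 0.0126]
ee_rot: [0.73, 0.684, -0.0, -0.0]
ft_force: [0.5, 0.7, 0.3]
grip_width: 0.727
```

Request:
arm_command:
  targets: "0 0 0 0 0 0; 0 0 0 0 0 0; 0 0 0 0 0 0; 0 0 0 0 0 0; 0 0 0 0 0 0"
  grip: 35

```text
clock: 37.52
position: [0.4337, -0.0581, 0.0141]
ee_rot: [0.73, 0.684, 0.0, 0.001]
ft_force: [-2.2, 0.5, 5.8]
grip_width: 0.51
```

```bash
python3 plan.py .4326 -.059 .012 -3.8; python3 - <<'E'
from h import *
p=shot('wrist','w22')
E
```

```text
opt rot [0.002 0.001 0.001]
opt rot [-1.000e-03  3.000e-03 -3.141e+00]
opt rot [-1.000e-03  3.000e-03 -3.141e+00]
t 37.52 pos [ 0.4337 -0.0581  0.0141] jaw -3.7 q [ 0.42  0.23 -0.42  2.14  0.13  0.79 -0.15] F [-2.2  0.5  5.8] w 43.6
world d mm [-1.1 -0.9 -2.1] tool d mm [-1.  -1.   2.1] rot [0.002 0.001 0.001]
```

View pics/w22.png

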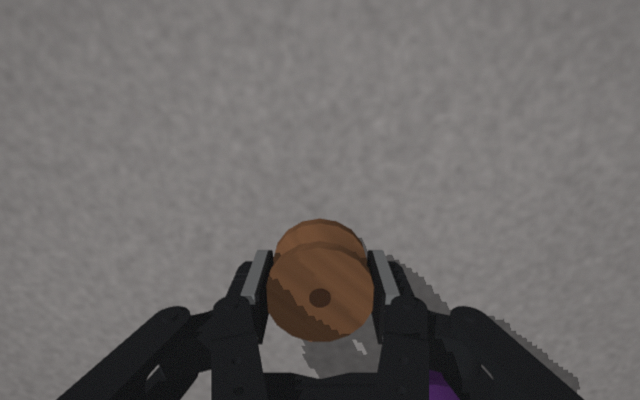

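Request:
arm_command:
  targets: "0 0 -15 0 0 0; 0 0 -35 0 0 0; 0 0 -45 0 0 0; 0 0 -30 0 0 0; -30 6 0 0 0 0"

```text
clock: 38.2
position: [0.439, -0.087, 0.1421]
ee_rot: [0.728, 0.685, 0.002, 0.003]
ft_force: [0.2, -0.7, 0.3]
grip_width: 0.512
```

Request:
arm_command:
  targets: "-50 10 0 0 0 0; -55 11 0 0 0 0; -45 9 0 0 0 0; 0 0 0 0 0 0; 0 0 0 0 0 0"

```text
clock: 38.83
position: [0.4573, -0.2392, 0.1388]
ee_rot: [0.73, 0.684, 0.0, 0.0]
ft_force: [0.1, -0.3, 0.2]
grip_width: 0.516
```

```bash
python3 plan.py .4905 -.3315 .14 -3.4; python3 - <<'E'
from h import *
p=shot('wrist','w23'); o=manip.get_obs()
print(ray(p,(320,297),o['position'][2]-.0141+.03)[:2]-o['position'][:2])
E
```

```text
opt rot [ 0.001 -0.    -0.005]
opt rot [-0.000e+00 -2.000e-03  3.136e+00]
opt rot [-0.000e+00 -2.000e-03  3.136e+00]
t 38.83 pos [ 0.4573 -0.2392  0.1388] jaw -3.7 q [ 0.64  0.19 -0.27  1.86  0.06  1.1   0.28] F [ 0.1 -0.3  0.2] w 44.0
world d mm [ 33.2 -92.3   1.2] tool d mm [-90.   39.1  -1.2] rot [ 0.001 -0.    -0.005]
[-0.00036639 -0.00275353]
```

View pics/w23.png

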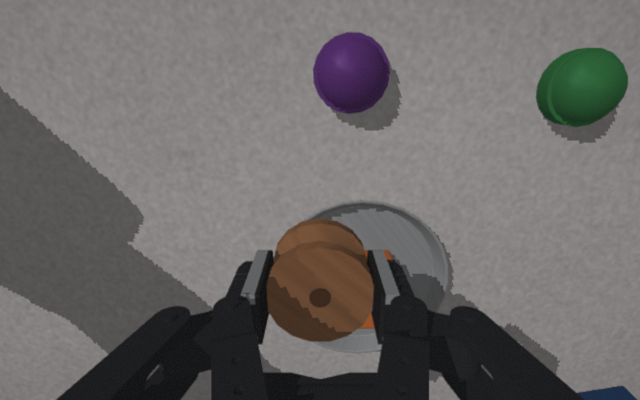

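```bash
python3 - <<'E'
from ov import *; from P import P
p=shot('top'); np.save('top2.npy',p,allow_pickle=True)
x,y,a=(.4903,-.331,-.06)
draw(p,[circ(*P['dish'],.078,.016),circ(*P['dish'],.067,.003),rect(x,y,a,.046,.064,.003),rect(x,y,a,.046,.064,.031)],(380,180,500,290),6,'ovt23')
E
```

```text
(no output)
```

View pics/ovt23.png

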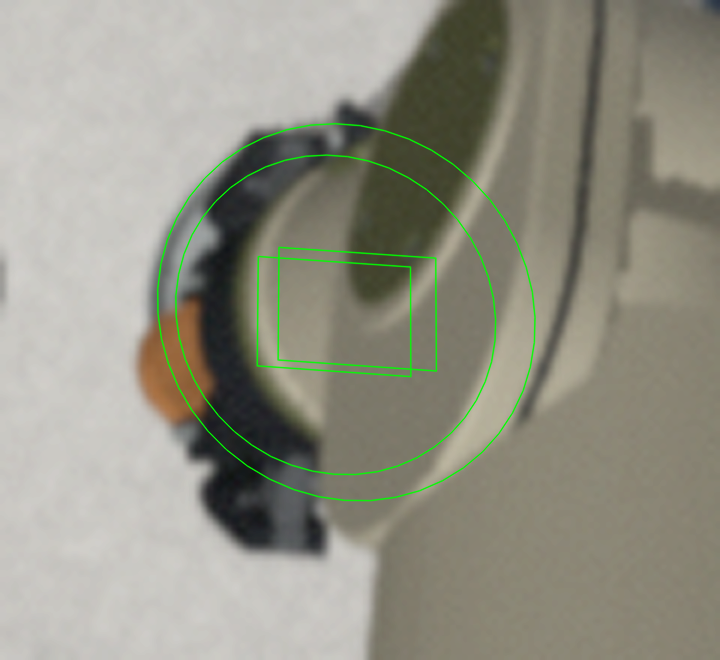

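The arm blocks the top view, so I'll go past the dish and look back at the box with the wrist camera.

Request:
arm_command:
  targets: "-45 10 0 0 0 0; -55 13 0 0 0 0; -55 13 0 0 0 0; -20 5 0 0 0 0; 0 0 0 0 0 0"

```text
clock: 39.55
position: [0.4867, -0.4173, 0.1377]
ee_rot: [0.73, 0.684, 0.0, -0.0]
ft_force: [-0.2, 1.2, 0.0]
grip_width: 0.513
```

Request:
arm_command:
  targets: "0 0 0 0 0 0; 0 0 0 0 0 0"

```text
clock: 39.8
position: [0.4871, -0.4154, 0.1383]
ee_rot: [0.729, 0.684, 0.0, 0.0]
ft_force: [-0.6, 0.4, -0.6]
grip_width: 0.514
```

```bash
python3 plan.py .4905 -.3315 .14 -3.4; python3 - <<'E'
from ov import *; from P import P
p=shot('wrist'); np.save('wr24.npy',p,allow_pickle=True)
x,y,a=(.4903,-.331,-.06)
draw(p,[circ(*P['dish'],.078,.016),circ(*P['dish'],.067,.003),rect(x,y,a,.046,.064,.003),rect(x,y,a,.046,.064,.031)],(140,0,500,320),2,'ovw24')
E
```

```text
opt rot [ 0.    -0.    -0.004]
opt rot [-0.000e+00 -1.000e-03  3.138e+00]
opt rot [-0.000e+00 -1.000e-03  3.138e+00]
t 39.8 pos [ 0.4871 -0.4154  0.1383] jaw -3.6 q [ 0.77  0.44 -0.17  1.53  0.08  1.17  0.52] F [-0.6  0.4 -0.6] w 43.9
world d mm [ 3.4 83.9  1.7] tool d mm [84.  -1.9 -1.7] rot [ 0.    -0.    -0.004]
```

View pics/ovw24.png

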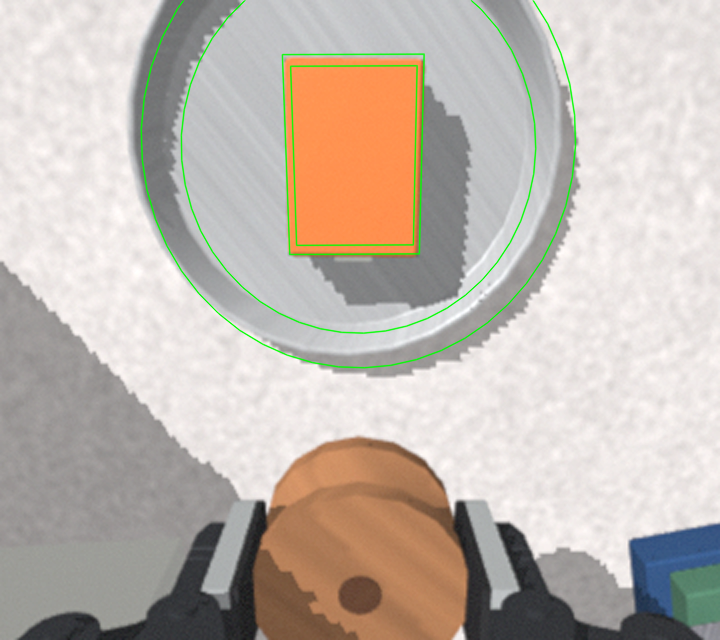

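The box sits at about (0.490, -0.3315), within roughly 4 mm of the dish's middle. The bobbin hangs level in the jaws. I'll place it on the lid's centre.

Request:
arm_command:
  targets: "25 0 0 0 0 0; 35 -1 0 0 0 0; 22 -1 0 0 0 0; 4 0 0 0 0 0; 0 0 0 0 0 0"

```text
clock: 40.48
position: [0.4901, -0.3319, 0.138]
ee_rot: [0.73, 0.684, -0.0, 0.0]
ft_force: [0.1, -0.3, 0.3]
grip_width: 0.511
```

Request:
arm_command:
  targets: "0 0 30 0 0 0; 0 0 35 0 0 0; 0 0 15 0 0 0; 0 0 6 0 0 0; 0 0 0 0 0 0"

```text
clock: 41.1
position: [0.4905, -0.3317, 0.0524]
ee_rot: [0.73, 0.684, 0.0, 0.0]
ft_force: [0.9, 0.5, 0.7]
grip_width: 0.515
```

```bash
python3 plan.py .4908 -.3290 .0451 -3.4; python3 - <<'E'
from h import *
p=shot('side');c=p['frame'][250:400,200:370,::-1]; cv2.imwrite('pics/s25.png',cv2.resize(c,None,fx=4,fy=4,interpolation=cv2.INTER_CUBIC))
E
```

```text
opt rot [ 0.001  0.    -0.006]
opt rot [ 1.000e-03 -1.000e-03  3.136e+00]
opt rot [ 1.000e-03 -1.000e-03  3.136e+00]
t 41.1 pos [ 0.4905 -0.3317  0.0524] jaw -3.7 q [ 0.68  0.44 -0.2   1.74  0.1   0.98  0.37] F [0.9 0.5 0.7] w 44.0
world d mm [ 0.3  2.7 -7.3] tool d mm [2.7 0.1 7.3] rot [ 0.001  0.    -0.006]
```

View pics/s25.png

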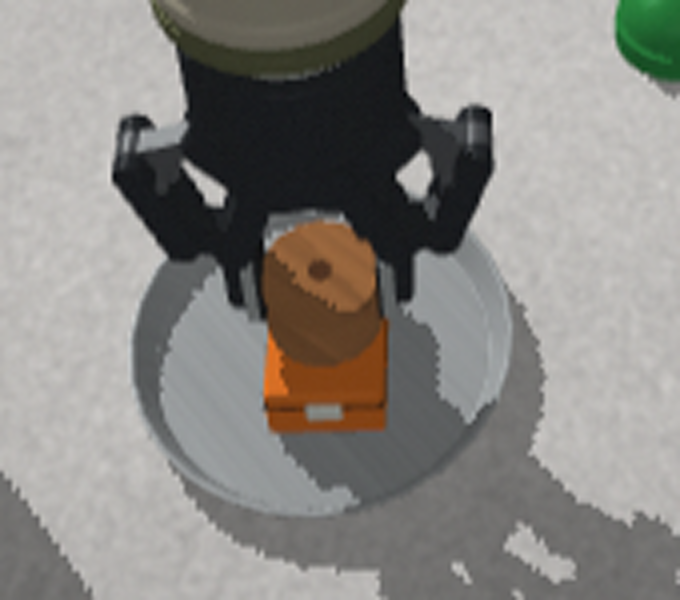

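```bash
python3 - <<'E'
from h import *
s=np.load('side.npy',allow_pickle=True).item()
f=lambda u,v,z: np.round(ray(s,(u/4+200-.375,v/4+250-.375),z),4)
print('hole',f(319,269,.0683),'lid front',f(266,404,.031),f(387,401,.031))
E
```

```text
hole [ 0.4912 -0.3323  0.0683] lid front [ 0.4674 -0.3652  0.031 ] [ 0.5135 -0.3683  0.031 ]
```

Request:
arm_command:
  targets: "0 0 4 0 0 0; 0 0 1.5 0 0 0; 0 0 1 0 0 0; 0 0 0 0 0 0"

```text
clock: 41.65
position: [0.4903, -0.3311, 0.0454]
ee_rot: [0.73, 0.684, -0.0, 0.0]
ft_force: [0.2, -0.0, -0.4]
grip_width: 0.514
```

Request:
arm_command:
  targets: "0 0 0.5 0 0 0; 0 0 0.5 0 0 0; 0 0 0 0 0 0"

```text
clock: 42.02
position: [0.4903, -0.3312, 0.0452]
ee_rot: [0.73, 0.684, -0.0, 0.0]
ft_force: [-3.4, 2.7, 9.1]
grip_width: 0.513
```

Contact on the lid, at the expected height. I'll release and retreat.

Request:
arm_command:
  targets: "0 0 0 0 0 0; 0 0 0 0 0 0; 0 0 0 0 0 0; 0 0 -15 0 0 0; 0 0 -30 0 0 0"
  grip: 62

```text
clock: 42.65
position: [0.4897, -0.3307, 0.0897]
ee_rot: [0.73, 0.684, -0.0, -0.001]
ft_force: [0.8, 0.1, 0.6]
grip_width: 0.726
```

Request:
arm_command:
  targets: "0 0 -50 0 0 0; 0 0 -40 0 0 0; -50 10 -10 0 0 0; -50 10 0 0 0 0; -50 10 0 0 0 0"

```text
clock: 43.28
position: [0.5107, -0.4843, 0.1911]
ee_rot: [0.73, 0.684, 0.0, 0.001]
ft_force: [0.8, -0.2, 0.4]
grip_width: 0.726
```

Request:
arm_command:
  targets: "-50 -20 0 0 0 0; -50 -20 0 0 0 0; -50 -20 0 0 0 0; -20 -5 0 0 0 0; 0 0 0 0 0 0"

```text
clock: 43.9
position: [0.4329, -0.6497, 0.1897]
ee_rot: [0.731, 0.683, -0.0, 0.0]
ft_force: [0.0, 0.3, 0.0]
grip_width: 0.725
```

```bash
python3 plan.py .49 -.5 .2 -3.4; python3 - <<'E'
from ov import *; from P import P
p=shot('side','s26'); x,y,a=(.4903,-.332,-.06)
draw(p,[rect(x,y,a,.046,.064,.031),circ(.4903,-.332,.023,.061)],(200,250,370,400),4,'ovs26')
p=shot('top','t26'); draw(p,[rect(x,y,a,.046,.064,.031),circ(.4903,-.332,.023,.061),circ(*P['dish'],.078,.016)],(380,180,500,290),5,'ovt26')
E
```

```text
opt rot [-0.     0.001 -0.008]
opt rot [1.000e-03 0.000e+00 3.133e+00]
opt rot [1.000e-03 0.000e+00 3.133e+00]
t 43.9 pos [ 0.4329 -0.6497  0.1897] jaw -3.9 q [ 0.97  0.72 -0.09  1.    0.06  1.43  0.83] F [0.  0.3 0. ] w 61.9
world d mm [ 57.1 149.7  10.3] tool d mm [153.2  46.8 -10.4] rot [-0.     0.001 -0.008]
```

View pics/s26.png

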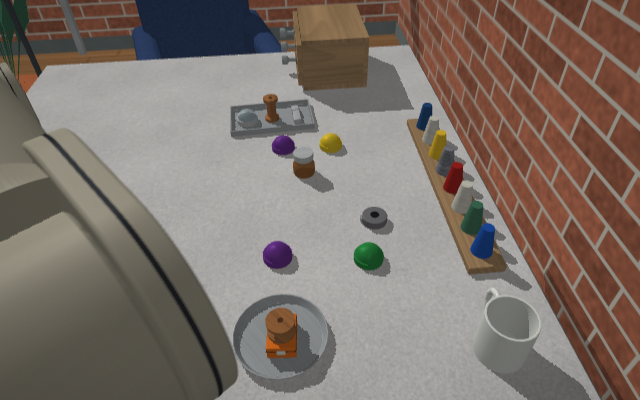

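View pics/ovs26.png

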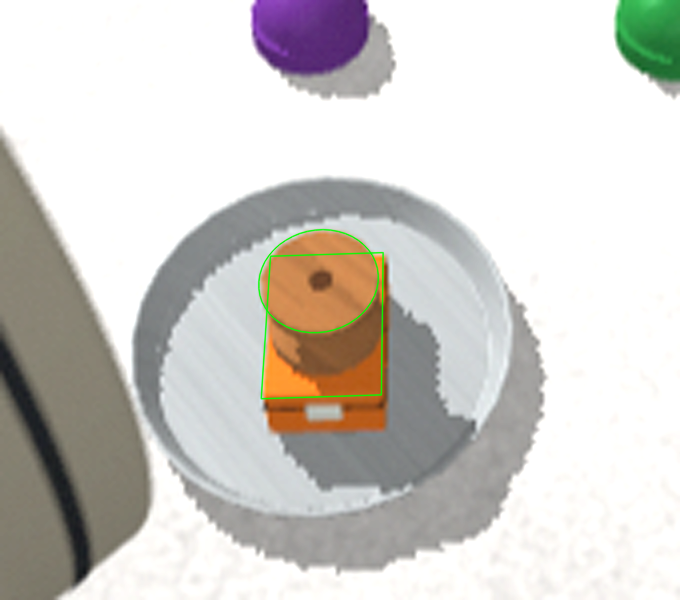

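View pics/t26.png

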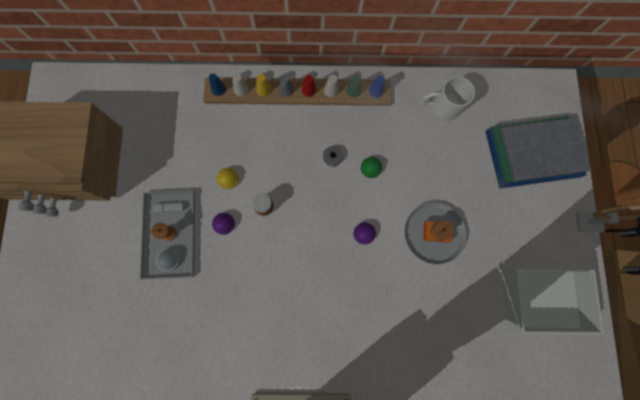

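View pics/ovt26.png

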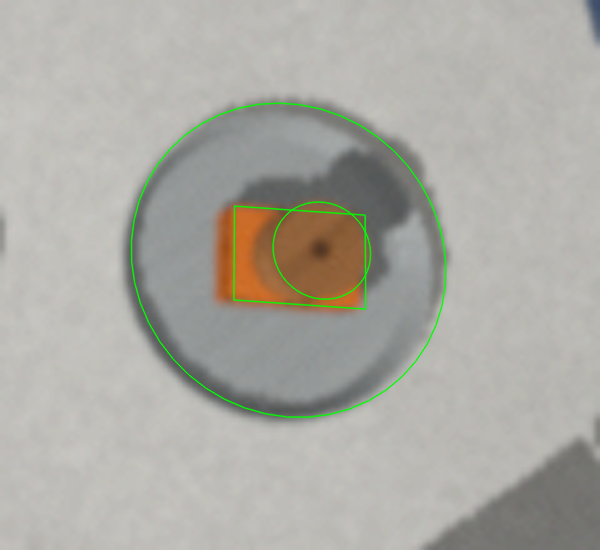

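All the pieces are in place: the two bobbins are upright, the jar and tape are where they started, and the robot is clear. I'm handing in.

```bash
python3 -c "
from h import *
print(manip.hand_in())"
```

```text
the job is handed in; nothing more can be done
None
```

Both kits are made up and handed in at about 44 s of the 136 s allowed; no verdict was reported.

- **Tray:** I placed the tall bobbin upright, then the needle case flat, then the clear magnifier on its foot. Each was lowered until light contact with the tray floor (8–13 N) before release, and the last side and top views show all three in place.
- **Dish:** The bead box went in lid up, and the short bobbin stands upright on its lid. My measurements put the box about 2–4 mm off the dish's middle. The side and wrist cameras disagree by 2–3 mm on how well the bobbin is centred on the lid, so it may be that far off.
- **Left alone:** The button jar, the tape measure and the coloured look-alikes looked unmoved in the last views, and the arm was clear of everything.
- **Regrips:** The first grip on the tall bobbin stopped on its top flange, so I regripped it higher. I also regripped the needle case slightly lower for a better hold. Neither piece was disturbed.

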